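# Re-park the microscope accessories on their own trays

### The arm

A 6-joint arm with a two-finger parallel gripper is mounted at the origin on the work surface. World frame = base frame: x ahead of the robot, y to its left, z up, the work surface at z = 0. Lengths are in m, angles in rad, forces in N, time in s.
With the tool pointing down it reaches from about 0.35 to 0.975 m from the base axis. Payload 4.9 kg.
Tool frame: the origin (TCP) lies midway between the tips of the shut fingers; the grasp point (between the pads) lies manip.grip_depth behind it (manip.grip_depth is the distance from the TCP to the grasp point, in m); z points along the fingers, x is the direction in which the jaws open and shut, and the axes are right-handed (so a half turn about z gives the same grasp; the last joint's range is limited). The gripper opens to 85 mm and grips with 20 to 120 N. Pads are 22 mm wide; open, the fingers measure 114 mm over their backs; the gripper's body (76 mm by 85 mm) begins 54 mm behind the grasp point. The pads swing forward as they close: fully open they stand 13 mm farther back than shut.
Start: joints at [1.047, 0.053, 1.613, -0, 1.476, -0.119], TCP at [0.246, 0.574, 0.231] pointing down, gripper open.
Joint ranges: [-3.01, 3.01], [-1.01, 2.22], [0.06, 2.58], [-1.02, 4.17], [0.09, 2.62], [-3.14, 3.14]. Speed limits (rad/s): [2.57, 2.57, 3.14, 3.14, 3.14, 3.14].

### API

Orientations are given as a unit quaternion [w, x, y, z].
In Python, from plant import state, grab_frame, ticket, manip gives the robot as it stands.
- The arm moves only by the tool carry_out, never from a script. Its argument "moves" is a list that holds one entry, the list of rows, each a list of 7 numbers: the turn, a rotation vector about the tool's x, y, z each as a share of 5 degrees, from -1 to 1, then the shift along the tool's x, y, z each as a share of 0.04 m, from -1 to 1, then the gripper command: -1 is shut, 1 is fully open, values between are in proportion. A call has 1 to 8 rows; each row shifts and turns the commanded pose from where the row before left it, along the tool's axes as they then stand; what a row does not reach is not made up. A row lasts 1/12 s, in which the tool goes at most 41.7 mm and 7.16 degrees, less where a joint would pass 70% of its speed; a pose out of reach is approached as far as the arm can. A call with a number of a shift or a turn outside -1 to 1 is refused whole. A call with a gripper value outside its range is refused whole. The fingers move at their own pace and stop on an object; the grip force is fixed at half the most. Time passes only in rows, so rows that do not move let the fingers close. It gives the time, the measured TCP pose, the force and the opening at its end, in the units of the state.
- state(): the state, without advancing time (a new reading comes with each control period).
- grab_frame(name): name is "scene" or "side" or "wrist"; returns a dict with "frame" (400x640x3 uint8, red, green, blue), "z_map" (400x640 float32, m along the optical axis (not along the pixel's ray), 0 where there is no reading), "K" (3x3 intrinsics, pixels), "k1" (the pictures are not rectified: a ray, as slopes to the right and down, at radius r is drawn at 1 + k1 r^2 times it, then the intrinsics apply), "world_from_camera" (4x4, takes a point from camera to world coordinates); the wrist camera has in their place "hand_eye" (4x4, takes a point from camera to tool coordinates, whose origin is the TCP and whose axes are the tool frame's). Camera axes: x right, y down, z forward; pixel columns grow to the right and rows downward; lengths in m; the calibration is good to about 2 mm. A picture is of the moment at which its call begins: read the wrist's pose just before it.
- ticket.job_done(): hands the job in, once; it reports no verdict.
The state is a dict: "time": time; "joint_pos": joint angles; "joint_vel": joint speeds; "joint_efforts": joint torques, N m; "tool_pos": TCP position; "tool_rot": TCP orientation; "contact_force": force on the tool from outside, world axes, zero at the start; "ft_torque": the same for the moment, N m; "gripper_width": opening from 0.0 (shut) to 1.0 (fully open).
Only numpy, scipy, OpenCV 4.12 (cv2) and the standard library are available. Lean on these libraries where they do the work, as an engineer would, in place of code of your own. Each camera call takes 0.05 s, during which the arm holds its last target.

### The job

The three microscope accessories are each parked on the wrong tray: put the objective in the middle of the round tray, the filter cube in the middle of the square tray and the sample clamp in the middle of the oblong tray, all standing upright as they are now, with the cube and the clamp turned square to their trays (the clamp lengthwise). Use the empty black spare pad as the stopover, leaving an accessory standing there by itself while you make room, and never let an accessory rest on the bench or drop. Leave the dropper bottle, the slide box and the trackball where they are.

Things in the scene. Friction and masses are not known exactly. Their poses are not given: they have to be found in the camera images.
- objective_mid (a point): Microscope objective, bare light metal with two dark rings, round, 56 mm tall, standing nose up: barrel 38 mm in diameter up to 40 mm height, then a cone narrowing to 20 mm at the top. 150 to 290 g. The point is on its axis, half-way up (28 mm above its foot); z up. Rests at the start on the oblong tray, upright, within about 5 mm of its middle. Its own place is the round tray.
- filter_cube_mid (a point): Filter cube, a black housing 40 x 40 mm in plan and 44 mm tall with round glass windows (steel rings) in its top and two sides. 90 to 170 g. The point is its centre (22 mm above its underside); x and y along its sides, z up. Rests at the start on the round tray, upright, within about 5 mm of its middle. Its own place is the square tray; which of its four sides faces where does not matter.
- sample_clamp_mid (a point): Sample clamp (small vice holding a dark metal coupon), aluminium, 66 mm long (x) by 30 mm wide (y) in plan and 44 mm tall; flat long sides to grip across; a small screw head on one end. 140 to 260 g. The point is its centre (22 mm above its underside); x along its length, z up. Rests at the start on the square tray, upright, within about 5 mm of its middle. Its own place is the oblong tray, lengthwise, either way round.
- round_tray: One of three fixed white plastic parking trays: floor 15 mm above the bench, bounded by a rim 4 mm thick that rises 5 mm above the floor (20 mm above the bench). Round, 94 mm across outside, 86 mm inside the rim. Origin at the centre of its underside, on the bench (floor 15 mm higher).
- square_tray: One of three fixed white plastic parking trays: floor 15 mm above the bench, bounded by a rim 4 mm thick that rises 5 mm above the floor (20 mm above the bench). Square, 92 mm outside, 84 mm inside the rim. Origin at the centre of its underside, on the bench (floor 15 mm higher); x and y along its sides.
- oblong_tray: One of three fixed white plastic parking trays: floor 15 mm above the bench, bounded by a rim 4 mm thick that rises 5 mm above the floor (20 mm above the bench). Oblong, 108 x 68 mm outside, 100 x 60 mm inside the rim. Origin at the centre of its underside, on the bench (floor 15 mm higher); x along its length.
- spare_pad: The spare place: fixed black rubber pad, eight-sided, about 100 mm across and 15 mm thick, flat and without a rim, empty at the start. Origin at the centre of its underside, on the bench (top 15 mm higher).
- oil_bottle: Bystander, loose: small amber dropper bottle with a black cap, 32 mm in diameter, 66 mm tall. Origin at the centre of its underside. Leave it alone.
- slide_box: Bystander, loose: closed slide box, blue with a white lid, 86 x 42 mm (x, y), 33 mm tall. Origin at the centre of its underside. Leave it alone.
- trackball: Bystander, loose: black trackball, 90 x 70 mm (x, y), 43 mm tall at the ball. Origin at the centre of its underside. Leave it alone.
There are look-alikes about, which are no part of the job. Leave any blue or green look-alike of the part that bears filter_cube_mid alone.

How it is judged:
By the outcome, as a careful person would: the job done as asked, in the order asked, and still so for the second after the job is handed in, with the robot touching nothing.
It also fails if it takes over 96 s, if anything falls off the work surface, if the arm or the gripper's body presses on something with over 40 N, if the wrist force passes 120 N, or if a joint passes its speed limit or range.

## Working session

There is one attempt and no reset: what is moved stays moved. The work goes in short steps, Python scripts to look and compute and a tool call to move; the robot and the scene stay as the last step left them, time stands still between calls to the robot, and variables do not carry over. Pictures are saved under pics/ and viewed, and the job is handed in when it is done.

Besides the shell and the picture viewer there is one more tool, called after "Request:" by a JSON object that holds its "name" and its "arguments". carry_out: Moves the arm, as the interface text tells. Shift numbers are shares of 0.04 m and turn numbers shares of 5 degrees, none past 1 either way. Its arguments: {"type":"object","properties":{"moves":{"type":"array"}},"required":["moves"]}

```bash
ls; mkdir -p pics; python3 - <<'E'
from plant import state, grab_frame, ticket, manip
import cv2
s=state();print(s);print(manip.grip_depth)
for n in ["scene","side","wrist"]:
    f=grab_frame(n);cv2.imwrite(f"pics/{n}0.png",f["frame"][:,:,::-1])
    print(n,f["K"],f["k1"],f.get("world_from_camera",f.get("hand_eye")))
E
```

```text
pics
{'time': 0.0, 'joint_pos': array([ 1.04698747e+00,  5.33889289e-02,  1.61426611e+00, -2.11909019e-05,
        1.47597757e+00, -1.19027608e-01]), 'joint_vel': array([ 6.91252984e-04, -6.05634481e-04,  1.24947428e-03, -1.27524560e-03,
        8.94992329e-05,  1.05523672e-03]), 'joint_efforts': array([ 7.45425841e-04, -3.93694282e+01, -3.70168483e+01, -5.82391181e-05,
        7.17189949e-03, -4.85005827e-06]), 'tool_pos': array([0.24585184, 0.5739556 , 0.23005978]), 'tool_rot': array([ 4.65881954e-04,  8.34809673e-01,  5.50537710e-01, -9.07422542e-04]), 'contact_force': array([0.01383221, 0.79977628, 0.52351677]), 'ft_torque': array([ 0.02554748, -0.01231791, -0.00893716]), 'gripper_width': 1.002354338682009}
0.0187
scene [[443.98171202   0.         317.79323499]
 [  0.         443.98171202 201.73771402]
 [  0.           0.           1.        ]] -0.008096314887012448 [[ 0.78183043  0.3334505  -0.52683199  1.09075803]
 [ 0.62347859 -0.41276645  0.66400173 -0.76503669]
 [ 0.00395314 -0.84760522 -0.53061262  0.68646831]
 [ 0.          0.          0.          1.        ]]
side [[403.68866069   0.         323.57303509]
 [  0.         403.68866069 200.58835861]
 [  0.           0.           1.        ]] -0.06395415497112655 [[ 7.35959442e-01 -3.57634795e-01  5.74857420e-01  8.18265529e-05]
 [-6.76850812e-01 -3.69371557e-01  6.36739846e-01 -5.40070622e-01]
 [-1.53843442e-02 -8.57707413e-01 -5.13907886e-01  4.99427997e-01]
 [ 0.00000000e+00  0.00000000e+00  0.00000000e+00  1.00000000e+00]]
wrist [[289.25777317   0.         313.75286609]
 [  0.         289.25777317 193.15288808]
 [  0.           0.           1.        ]] -0.05356633328658362 [[ 9.99998785e-01  6.15393915e-06  1.55870650e-03  1.38451468e-04]
 [-5.11275181e-04  9.45961922e-01  3.24277320e-01 -8.35610050e-02]
 [-1.47248142e-03 -3.24277723e-01  9.45960776e-01 -1.41917322e-01]
 [ 0.00000000e+00  0.00000000e+00  0.00000000e+00  1.00000000e+00]]
```

View pics/scene0.png

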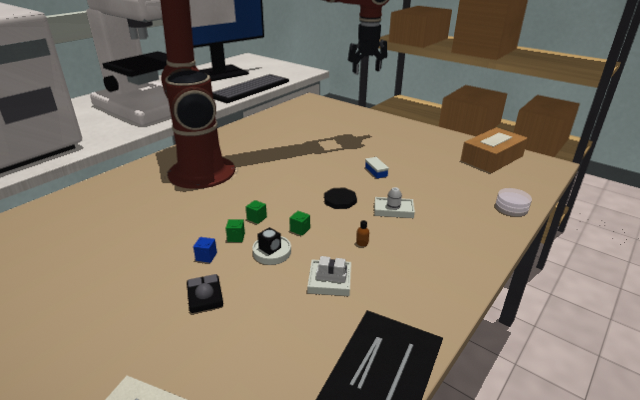

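View pics/side0.png

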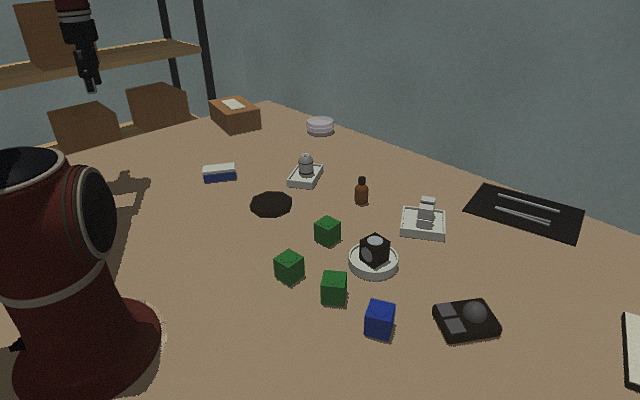

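View pics/wrist0.png

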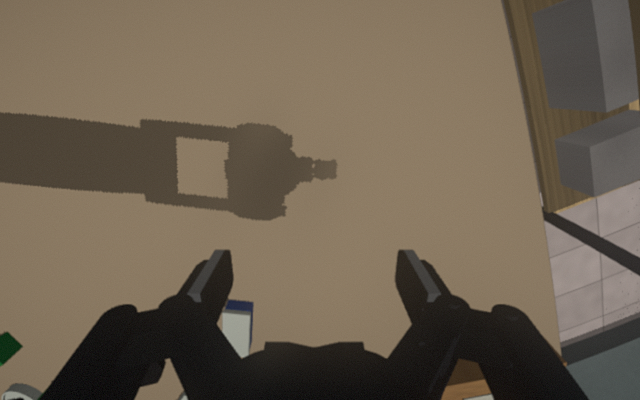

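The scene picture shows the objective on the oblong tray at (394,203), the filter cube on the round tray at (270,245) and the clamp on the square tray at (330,272). The pad is at (340,198). The look-alike cubes are green at (256,211), (235,231) and (300,223), and blue at (205,249). The only black cube with steel rings is the one on the round tray.

```bash
cat > h.py <<'E'
import numpy as np, cv2
from scipy.spatial.transform import Rotation as R
from plant import state, grab_frame, ticket, manip
def Rt(q): return R.from_quat([q[1],q[2],q[3],q[0]]).as_matrix()
def grab(n):
    s=state(); f=grab_frame(n)
    if n=="wrist":
        T=np.eye(4);T[:3,:3]=Rt(s["tool_rot"]);T[:3,3]=s["tool_pos"];f["T"]=T@f["hand_eye"]
    else: f["T"]=f["world_from_camera"]
    f["s"]=s
    return f
def slopes(f,uv):
    uv=np.asarray(uv,np.float64).reshape(-1,1,2)
    return cv2.undistortPoints(uv,f["K"],np.array([f["k1"],0,0,0.])).reshape(-1,2)
def onplane(f,uv,z):
    d=np.c_[slopes(f,uv),np.ones(len(np.asarray(uv).reshape(-1,2)))]@f["T"][:3,:3].T
    o=f["T"][:3,3]; t=(z-o[2])/d[:,2]
    return o+d*t[:,None]
def cloud(f):
    h,w=f["z_map"].shape
    v,u=np.mgrid[:h,:w]
    s=slopes(f,np.c_[u.ravel(),v.ravel()])
    z=f["z_map"].ravel()[:,None]
    P=np.c_[s,np.ones(len(s))]*z
    P=P@f["T"][:3,:3].T+f["T"][:3,3]
    P[z[:,0]==0]=np.nan
    return P.reshape(h,w,3)
def save(f,name,box=None,k=1):
    im=f["frame"][:,:,::-1]
    if box: im=im[box[1]:box[3],box[0]:box[2]]
    im=cv2.resize(im,None,fx=k,fy=k,interpolation=cv2.INTER_CUBIC)
    cv2.imwrite("pics/"+name,im)
E
python3 - <<'E'
from h import *
f=grab("scene");P=cloud(f)
for n,(u,v) in dict(bench=(360,300),pad=(340,198),cubetop=(269,236),clamp=(331,262),obj=(394,192),bottle=(363,225),slide=(376,163),tb=(204,290),green=(256,205),green2=(235,223),green3=(300,216),blue=(205,241)).items():
    print(n,P[v,u].round(3),f["T"][:3,3].round(2))
save(f,"crop1.png",(180,140,440,320),3)
f2=grab("side");P=cloud(f2)
for n,(u,v) in dict(pad=(271,205),cubetop=(375,241),clamp=(428,202),obj=(306,158)).items():
    print(n,P[v,u].round(3))
E
```

```text
bench [ 0.729 -0.162  0.001] [ 1.09 -0.77  0.69]
pad [0.46  0.133 0.014] [ 1.09 -0.77  0.69]
cubetop [ 0.473 -0.172  0.059] [ 1.09 -0.77  0.69]
clamp [ 0.643 -0.152  0.055] [ 1.09 -0.77  0.69]
obj [0.607 0.178 0.069] [ 1.09 -0.77  0.69]
bottle [0.622 0.005 0.06 ] [ 1.09 -0.77  0.69]
slide [0.442 0.354 0.034] [ 1.09 -0.77  0.69]
tb [ 0.48  -0.375  0.039] [ 1.09 -0.77  0.69]
green [ 0.338 -0.082  0.047] [ 1.09 -0.77  0.69]
green2 [ 0.354 -0.173  0.045] [ 1.09 -0.77  0.69]
green3 [ 0.463 -0.048  0.047] [ 1.09 -0.77  0.69]
blue [ 0.357 -0.271  0.047] [ 1.09 -0.77  0.69]
pad [0.442 0.13  0.015]
cubetop [nan nan nan]
clamp [ 0.652 -0.148  0.056]
obj [0.595 0.183 0.066]
```

View pics/crop1.png

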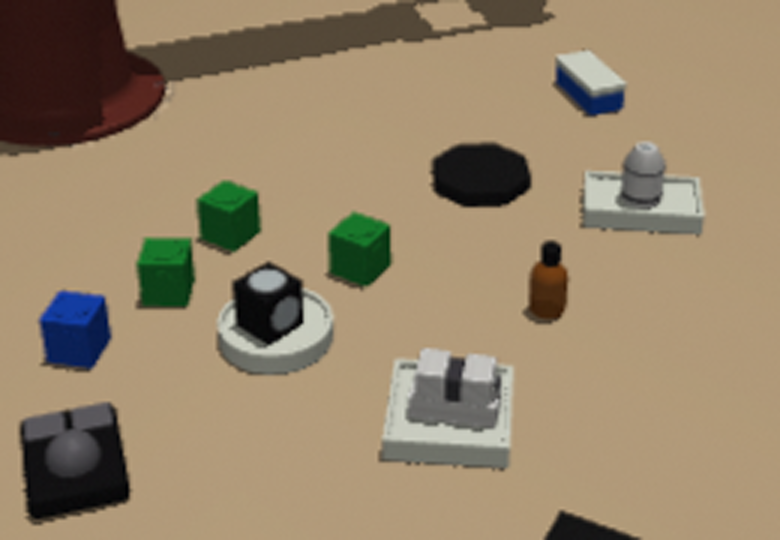

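Request:
{"name": "carry_out", "arguments": {"moves": [[[0,0,0,-0.52,0.74,0,1],[0,0,0,-0.52,0.74,0,1],[0,0,0,-0.52,0.74,0,1],[0,0,0,-0.52,0.74,0,1],[0,0,0,-0.52,0.74,0,1],[0,0,0,-0.52,0.74,0,1],[0,0,0,-0.52,0.74,0,1],[0,0,0,-0.52,0.74,0,1]]]}}

```text
time: 0.92
tool_pos: [0.3988, 0.3267, 0.2313]
tool_rot: [0.0, 0.835, 0.551, 0.0]
contact_force: [0.1, -0.5, 0.3]
gripper_width: 0.996
```

Request:
{"name": "carry_out", "arguments": {"moves": [[[0,0,0,-0.52,0.74,0,1],[0,0,0,-0.52,0.74,0,1],[0,0,0,-0.52,0.74,0,1],[0,0,0,-0.52,0.74,0,1],[0,0,0,-0.52,0.74,0,1],[0,0,0,-0.52,0.74,0,1],[0,0,0,-0.3,0.4,0,1],[0,0,0,0,0,0,1]]]}}

```text
time: 1.58
tool_pos: [0.5239, 0.1229, 0.2312]
tool_rot: [0.001, 0.836, 0.549, -0.0]
contact_force: [-0.3, 0.4, 0.4]
gripper_width: 1.001
```

```bash
python3 - <<'E'
from h import *
f=grab("wrist");print(f["s"]["tool_pos"],f["s"]["joint_pos"]);save(f,"w1.png")
np.savez("w1.npz",frame=f["frame"],z=f["z_map"],K=f["K"],k1=f["k1"],T=f["T"])
E
```

```text
[0.52385931 0.12294085 0.23118861] [ 9.28249436e-02 -1.56082920e-01  1.81420590e+00 -1.24210840e-03
  1.48327629e+00 -1.06822026e+00]
```

View pics/w1.png

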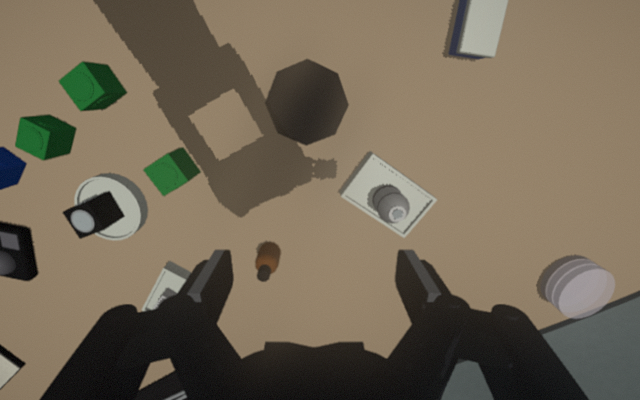

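```bash
cat >> h.py <<'E'
def load(n):
    d=np.load(n);return dict(frame=d["frame"],z_map=d["z"],K=d["K"],k1=float(d["k1"]),T=d["T"])
def dump(f,n): np.savez(n,frame=f["frame"],z=f["z_map"],K=f["K"],k1=f["k1"],T=f["T"])
def rect(f,mask,box,z,extent=None):
    """largest blob of mask in box -> hull -> plane z -> min area rect"""
    m=np.zeros(mask.shape,np.uint8);x0,y0,x1,y1=box;m[y0:y1,x0:x1]=mask[y0:y1,x0:x1]*255
    c=max(cv2.findContours(m,cv2.RETR_EXTERNAL,cv2.CHAIN_APPROX_NONE)[0],key=cv2.contourArea)
    p=onplane(f,c.reshape(-1,2),z)[:,:2]
    (cx,cy),(w,h),a=cv2.minAreaRect((p*1000).astype(np.float32))
    if w<h: w,h,a=h,w,a+90
    (ccx,ccy),rad=cv2.minEnclosingCircle((p*1000).astype(np.float32))
    return dict(c=(round(cx,1),round(cy,1)),wh=(round(w,1),round(h,1)),ang=round((a+90)%180-90,1),circ=(round(ccx,1),round(ccy,1),round(rad,1)),n=len(c))
E
python3 - <<'E'
from h import *
f=load("w1.npz");P=cloud(f);Z=P[...,2]
hsv=cv2.cvtColor(f["frame"],cv2.COLOR_RGB2HSV);print(hsv[160,372],hsv[200,135],hsv[100,305],hsv[300,300], Z[160,372],Z[100,305],Z[300,300])
b=Z[50:90,200:270];print(np.nanstd(b),np.nanmean(b)) 
for lo in (0.008,0.012,0.016):
  m=(Z>lo)&(Z<0.026)&(hsv[...,1]<60)
  print(lo,"oblong",rect(f,m,(335,145,445,240),.02))
  print("round",rect(f,m,(60,160,155,245),.02))
  m=(Z>lo)&(Z<0.022)
  print("pad",rect(f,m,(255,50,360,150),.015))
cv2.imwrite("pics/zm.png",np.clip(np.nan_to_num(Z)*3000,0,255).astype(np.uint8))
save(f,"w1c.png",(330,140,450,245),6)
E
```

```text
[ 30  18 183] [ 38  17 176] [16 58 48] [ 17  75 149] 0.015159570875296458 0.01417693386829938 -0.0007742107916867136
0.0008141871692424246 -0.0008357956034449809
0.008 oblong {'c': (602.0, 195.1), 'wh': (111.7, 68.8), 'ang': 32.4, 'circ': (601.8, 195.6, 64.4), 'n': 214}
round {'c': (468.4, -150.5), 'wh': (94.8, 92.9), 'ang': 88.9, 'circ': (467.4, -153.0, 50.7), 'n': 259}
pad {'c': (453.5, 144.5), 'wh': (92.6, 91.9), 'ang': -47.6, 'circ': (453.6, 144.6, 49.4), 'n': 238}
0.012 oblong {'c': (602.5, 195.3), 'wh': (110.7, 68.7), 'ang': 32.4, 'circ': (602.4, 195.4, 63.8), 'n': 211}
round {'c': (468.4, -152.5), 'wh': (92.9, 90.8), 'ang': -1.1, 'circ': (467.4, -155.0, 48.9), 'n': 253}
pad {'c': (453.5, 144.5), 'wh': (92.6, 91.9), 'ang': -47.6, 'circ': (453.6, 144.6, 49.4), 'n': 238}
0.016 oblong {'c': (603.0, 195.5), 'wh': (109.6, 68.4), 'ang': 32.4, 'circ': (602.6, 195.6, 63.5), 'n': 212}
round {'c': (468.3, -153.8), 'wh': (92.9, 88.2), 'ang': -1.1, 'circ': (467.9, -157.0, 47.5), 'n': 300}
pad {'c': (493.7, 119.4), 'wh': (0.0, 0.0), 'ang': 0.0, 'circ': (493.7, 119.4, 0.0), 'n': 1}
```

View pics/w1c.png

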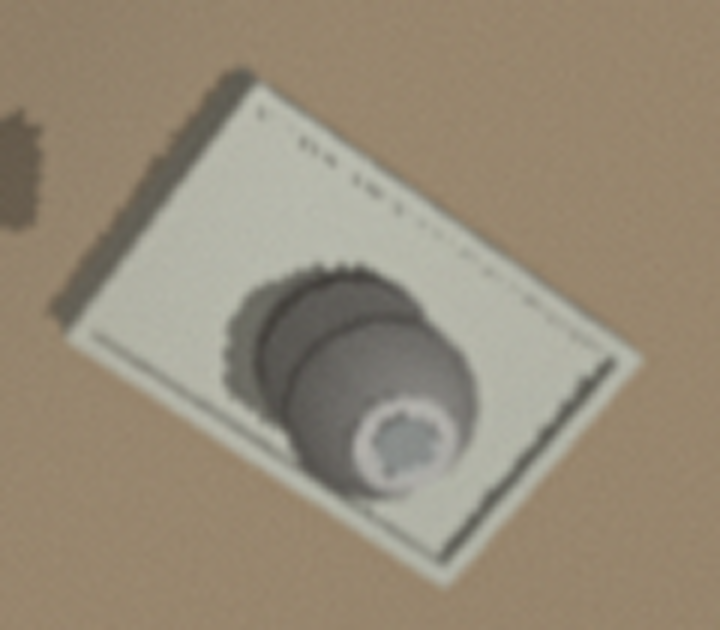

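View pics/zm.png

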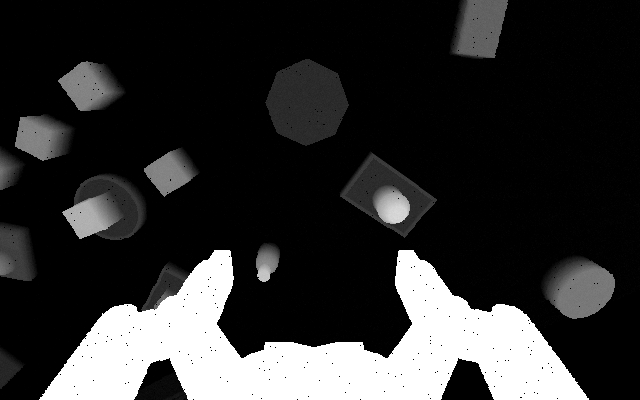

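```bash
cat >> h.py <<'E'
def delta(target,yaw=None,s=None):
    """shares in tool axes to reach target; yaw = wanted dir of tool x (deg), mod 180"""
    s=s or state(); M=Rt(s["tool_rot"]); d=M.T@(np.array(target)-s["tool_pos"])
    y0=np.degrees(np.arctan2(M[1,0],M[0,0]))
    out="pos %s shares %s norm_rows %.1f yaw %.2f tilt %.2f"%(s["tool_pos"].round(4),(d/.04).round(2),np.linalg.norm(d)/.0417,y0,np.degrees(np.arccos(-M[2,2])))
    if yaw is not None:
        dy=(yaw-y0+90)%180-90; out+=" yawchange %.2f -> tool-z turn shares %.2f"%(dy,-dy/5)
    print(out, "j6 %.2f"%s["joint_pos"][5])
E
python3 - <<'E'
from h import *
f=load("w1.npz");P=cloud(f);Z=P[...,2]
p=onplane(f,[(397.8,213.3)],.071)[0];print(p)
hsv=cv2.cvtColor(f["frame"],cv2.COLOR_RGB2HSV)
m=(Z>0.067)&(Z<.08);print("top",rect(f,m,(335,145,445,240),.071))
m=(Z>0.035)&(Z<.052);q=P[...,:2][m&(np.hypot(P[...,0]-p[0],P[...,1]-p[1])<.04)];print("barrel",q.min(0),q.max(0),q.mean(0))
delta([p[0],p[1],.12])
E
```

```text
[0.60276322 0.19339591 0.071     ]
top {'c': (602.0, 192.1), 'wh': (23.5, 22.9), 'ang': 54.7, 'circ': (601.3, 192.2, 12.3), 'n': 60}
barrel [0.58451522 0.17366447] [0.60038242 0.21026704] [0.58846911 0.18946109]
pos [0.5229 0.1246 0.2311] shares [2.37 1.15 2.78] norm_rows 3.7 yaw 66.61 tilt 0.03 j6 -1.07
```

Request:
{"name": "carry_out", "arguments": {"moves": [[[0,0,0,0.6,0.3,0.55,1],[0,0,0,0.6,0.3,0.55,1],[0,0,0,0.6,0.3,0.55,1],[0,0,0,0.57,0.25,0.5,1],[0,0,0,0,0,0,1],[0,0,0,0,0,0,1]]]}}

```text
time: 2.13
tool_pos: [0.6003, 0.1967, 0.1427]
tool_rot: [-0.001, 0.834, 0.552, -0.002]
contact_force: [-1.1, -0.3, 0.4]
gripper_width: 1.005
```

```bash
python3 - <<'E'
from h import *
f=grab("wrist");save(f,"w2.png");dump(f,"w2.npz")
delta([.6025,.193,.024],s=f["s"])
E
```

```text
pos [0.6003 0.1967 0.1427] shares [-0.06  0.1   2.97] norm_rows 2.8 yaw 66.95 tilt 0.29 j6 -0.97
```

View pics/w2.png

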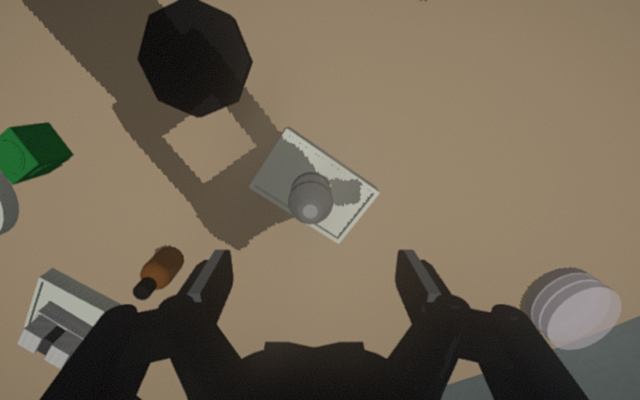

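```bash
python3 - <<'E'
from h import *
f=load("w2.npz");P=cloud(f);Z=P[...,2];hsv=cv2.cvtColor(f["frame"],cv2.COLOR_RGB2HSV)
print(onplane(f,[(310,212)],.071)[0])
m=(Z>0.067)&(Z<.08);print("top",rect(f,m,(240,125,380,245),.071))
m=(Z>0.012)&(Z<0.026);print("oblong",rect(f,m,(240,120,385,245),.02))
m=(Z>0.010)&(Z<0.026);print("pad",rect(f,m,(130,0,260,122),.015))
m=(Z>0.03)&(Z<.06);q=P[...,:2][m&(np.hypot(P[...,0]-.602,P[...,1]-.193)<.04)];print("barrel",q.min(0),q.max(0),q.mean(0))
q=np.argwhere((Z>.1)&(Z<.3)&~np.isnan(Z));print(q.min(0))
E
```

```text
[0.60413414 0.19220424 0.071     ]
top {'c': (602.1, 192.8), 'wh': (22.9, 22.7), 'ang': -49.0, 'circ': (601.5, 192.8, 12.0), 'n': 86}
oblong {'c': (603.2, 196.1), 'wh': (108.1, 69.1), 'ang': 32.3, 'circ': (603.4, 195.7, 63.7), 'n': 404}
pad {'c': (453.8, 144.9), 'wh': (93.2, 92.5), 'ang': 43.0, 'circ': (453.2, 145.3, 50.1), 'n': 333}
barrel [0.58394158 0.17331684] [0.6220409  0.21129116] [0.59376952 0.19660254]
[250  39]
```

Request:
{"name": "carry_out", "arguments": {"moves": [[[0,0,0,-0.07,0.1,0.6,1],[0,0,0,0,0,0.8,1],[0,0,0,0,0,0.8,1],[0,0,0,0,0,0.5,1],[0,0,0,0,0,0.25,1],[0,0,0,0,0,0,1],[0,0,0,0,0,0,1]]]}}

```text
time: 2.77
tool_pos: [0.6052, 0.1912, 0.0292]
tool_rot: [0.0, 0.835, 0.551, 0.001]
contact_force: [0.7, 0.5, 0.4]
gripper_width: 1.001
```

```bash
python3 - <<'E'
from h import *
f=grab("wrist");save(f,"w3.png")
delta([.603,.1925,.024],s=f["s"])
E
```

```text
pos [0.6052 0.1912 0.0292] shares [ 0.01 -0.06  0.13] norm_rows 0.1 yaw 66.81 tilt 0.13 j6 -0.98
```

View pics/w3.png

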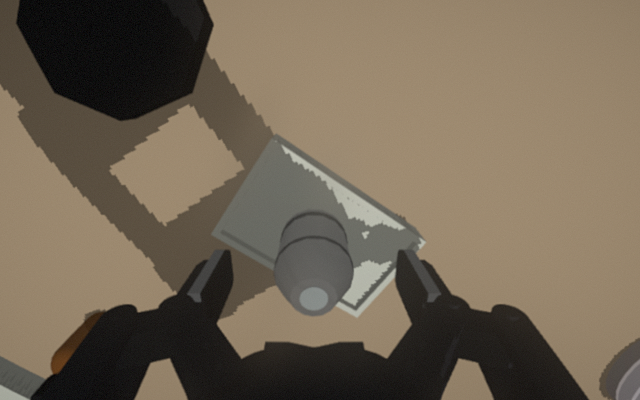

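Request:
{"name": "carry_out", "arguments": {"moves": [[[0,0,0,0,-0.05,0.12,1],[0,0,0,0,0,0,-1],[0,0,0,0,0,0,-1],[0,0,0,0,0,0,-1],[0,0,0,0,0,0,-1],[0,0,0,0,0,0,-1],[0,0,0,0,0,0,-1],[0,0,0,0,0,0,-1]]]}}

```text
time: 3.48
tool_pos: [0.6033, 0.192, 0.0232]
tool_rot: [0.0, 0.835, 0.551, 0.001]
contact_force: [-0.1, 0.6, 3.2]
gripper_width: 0.429
```

Request:
{"name": "carry_out", "arguments": {"moves": [[[0,0,0,0,0,0,-1],[0,0,0,0,0,0,-1],[0,0,0,0,0,0,-1],[0,0,0,0,0,0,-1]]]}}

```text
time: 3.82
tool_pos: [0.6033, 0.1921, 0.0233]
tool_rot: [0.0, 0.835, 0.551, 0.001]
contact_force: [-0.4, 0.4, 5.0]
gripper_width: 0.43
```

```bash
python3 - <<'E'
from h import *
s=state();delta([.603,.1925,.1],s=s);print(s["gripper_width"]*85)
E
```

```text
pos [0.6033 0.1921 0.0233] shares [ 0.01 -0.01 -1.92] norm_rows 1.8 yaw 66.81 tilt 0.08 j6 -0.98
36.51448418328165
```

Request:
{"name": "carry_out", "arguments": {"moves": [[[0,0,0,0,0,-0.3,-1],[0,0,0,0,0,-0.6,-1],[0,0,0,0,0,-0.6,-1],[0,0,0,0,0,-0.5,-1],[0,0,0,0,0,0,-1],[0,0,0,0,0,0,-1]]]}}

```text
time: 4.32
tool_pos: [0.603, 0.192, 0.1033]
tool_rot: [0.0, 0.835, 0.551, 0.001]
contact_force: [0.1, -0.2, -1.6]
gripper_width: 0.428
```

```bash
python3 - <<'E'
from h import *
s=state();delta([.4535,.1448,.085],s=s);print(s["gripper_width"]*85,s["contact_force"])
f=grab("side");save(f,"s1.png",(180,80,440,260),3)
E
```

```text
pos [0.603  0.192  0.1033] shares [-2.56 -2.97  0.45] norm_rows 3.8 yaw 66.81 tilt 0.09 j6 -0.98
36.397794307069866 [ 0.07363637 -0.24912477 -1.61430594]
```

View pics/s1.png

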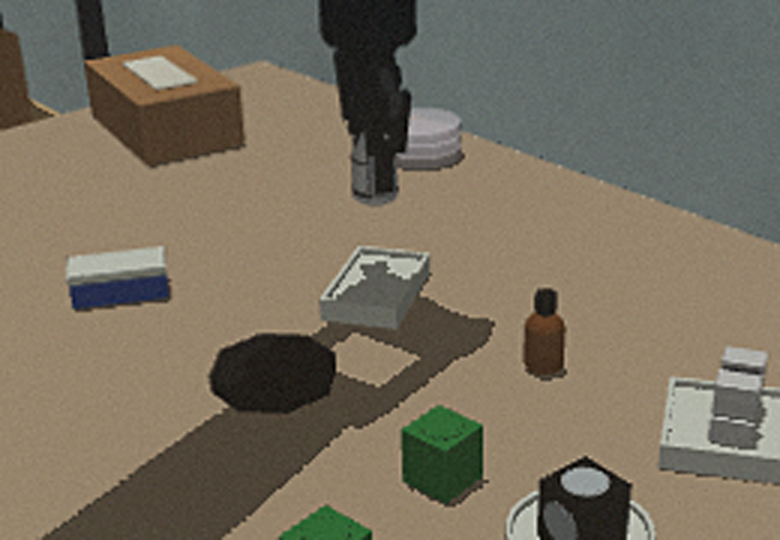

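Request:
{"name": "carry_out", "arguments": {"moves": [[[0,0,0,-0.25,-0.3,0,-1],[0,0,0,-0.5,-0.6,0,-1],[0,0,0,-0.5,-0.6,0,-1],[0,0,0,-0.5,-0.6,0,-1],[0,0,0,-0.5,-0.5,0,-1],[0,0,0,-0.3,-0.37,0,-1],[0,0,0,0,0,0,-1],[0,0,0,0,0,0,-1]]]}}

```text
time: 5.03
tool_pos: [0.4513, 0.1446, 0.1002]
tool_rot: [-0.001, 0.835, 0.55, -0.002]
contact_force: [0.7, 1.0, -0.2]
gripper_width: 0.425
```

```bash
python3 - <<'E'
from h import *
s=state();delta([.4535,.1448,.0235],s=s);print(s["gripper_width"]*85,s["contact_force"])
E
```

```text
pos [0.4513 0.1446 0.1002] shares [0.03 0.05 1.92] norm_rows 1.8 yaw 66.79 tilt 0.20 j6 -1.01
36.15161158271243 [ 0.71183237  0.99341988 -0.20501713]
```

Request:
{"name": "carry_out", "arguments": {"moves": [[[0,0,0,0,0,0.4,-1],[0,0,0,0,0,0.5,-1],[0,0,0,0,0,0.5,-1],[0,0,0,0,0,0.2,-1],[0,0,0,0,0,0.1,-1],[0,0,0,0,0,0,-1],[0,0,0,0,0,0,-1],[0,0,0,0,0,0,-1]]]}}

```text
time: 5.7
tool_pos: [0.4545, 0.1452, 0.0357]
tool_rot: [0.0, 0.835, 0.551, 0.001]
contact_force: [0.2, -0.5, -1.8]
gripper_width: 0.431
```

```bash
python3 - <<'E'
from h import *
s=state();delta([.4535,.1448,.0235],s=s);print(s["gripper_width"]*85,s["contact_force"])
E
```

```text
pos [0.4545 0.1452 0.0357] shares [-0.02 -0.02  0.3 ] norm_rows 0.3 yaw 66.81 tilt 0.12 j6 -1.01
36.6196347532846 [ 0.17625963 -0.52015535 -1.78745971]
```

Request:
{"name": "carry_out", "arguments": {"moves": [[[0,0,0,0,0,0.15,-1],[0,0,0,0,0,0.1,-1],[0,0,0,0,0,0.02,-1],[0,0,0,0,0,0,-1],[0,0,0,0,0,0,-1]]]}}

```text
time: 6.12
tool_pos: [0.4533, 0.145, 0.0237]
tool_rot: [-0.0, 0.835, 0.551, -0.0]
contact_force: [-0.2, 0.1, -2.0]
gripper_width: 0.431
```

Request:
{"name": "carry_out", "arguments": {"moves": [[[0,0,0,0,0,0.02,-1],[0,0,0,0,0,0.0,-1],[0,0,0,0,0,0,-1]]]}}

```text
time: 6.37
tool_pos: [0.4535, 0.145, 0.0232]
tool_rot: [0.0, 0.835, 0.551, 0.0]
contact_force: [-0.6, 0.5, 1.0]
gripper_width: 0.426
```

Request:
{"name": "carry_out", "arguments": {"moves": [[[0,0,0,0,0,0,0.1],[0,0,0,0,0,0,0.4],[0,0,0,0,0,0,0.7],[0,0,0,0,0,0,1],[0,0,0,0,0,0,1],[0,0,0,0,0,0,1]]]}}

```text
time: 6.87
tool_pos: [0.4534, 0.145, 0.0229]
tool_rot: [0.0, 0.835, 0.551, 0.0]
contact_force: [-0.3, 0.3, -0.7]
gripper_width: 1.001
```

Request:
{"name": "carry_out", "arguments": {"moves": [[[0,0,0,0,0,-0.4,1],[0,0,0,0,0,-0.8,1],[0,0,0,0,0,-0.9,1],[0,0,0,0,0,-0.9,1],[0,0,0,0,0,-0.5,1],[0,0,0,0,0,0,1],[0,0,0,0,0,0,1]]]}}

```text
time: 7.45
tool_pos: [0.4544, 0.1451, 0.1646]
tool_rot: [0.001, 0.835, 0.551, 0.002]
contact_force: [0.3, 0.2, -0.3]
gripper_width: 1.005
```

```bash
python3 - <<'E'
from h import *
f=grab("wrist");save(f,"w4.png");dump(f,"w4.npz");delta([.62,-.08,.2],s=f["s"])
E
```

```text
pos [0.4544 0.1451 0.1646] shares [-3.54  6.03 -0.87] norm_rows 6.8 yaw 66.81 tilt 0.21 j6 -1.01
```

View pics/w4.png

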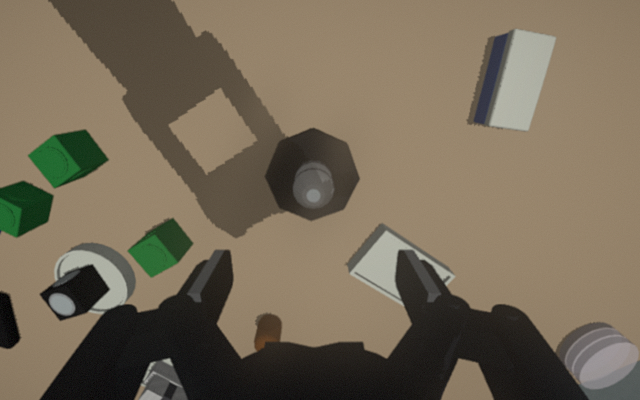

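Request:
{"name": "carry_out", "arguments": {"moves": [[[0,0,0,-0.5,0.7,-0.3,1],[0,0,0,-0.5,0.75,-0.3,1],[0,0,0,-0.5,0.75,-0.3,1],[0,0,0,-0.5,0.75,0,1],[0,0,0,-0.5,0.75,0,1],[0,0,0,-0.5,0.75,0,1],[0,0,0,-0.5,0.75,0,1],[0,0,0,-0.5,0.75,0,1]]]}}

```text
time: 8.17
tool_pos: [0.6085, -0.0972, 0.1957]
tool_rot: [-0.002, 0.835, 0.55, -0.002]
contact_force: [-0.1, 1.3, 0.2]
gripper_width: 1.0
```

Request:
{"name": "carry_out", "arguments": {"moves": [[[0,0,0,-0.5,0.75,0,1],[0,0,0,-0.3,0.4,0,1],[0,0,0,0,0,0,1],[0,0,0,0,0,0,1]]]}}

```text
time: 8.5
tool_pos: [0.6377, -0.1438, 0.1957]
tool_rot: [-0.002, 0.835, 0.55, -0.001]
contact_force: [0.1, 0.2, -0.2]
gripper_width: 1.003
```

```bash
python3 - <<'E'
from h import *
f=grab("wrist");save(f,"w5.png");dump(f,"w5.npz");delta([.645,-.15,.2],s=f["s"])
E
```

```text
pos [ 0.6377 -0.1438  0.1957] shares [-0.07  0.23 -0.11] norm_rows 0.3 yaw 66.71 tilt 0.30 j6 -1.50
```

View pics/w5.png

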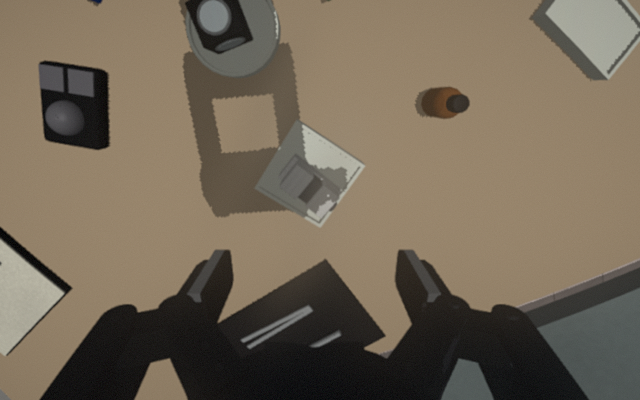

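```bash
python3 - <<'E'
from h import *
f=load("w5.npz");P=cloud(f);Z=P[...,2]
B=(240,110,375,235)
m=(Z>0.012)&(Z<0.026);m0=(Z>0.012)&(Z<.07);print("square",rect(f,m,B,.02))
for lo,zz in((.032,.059),(.05,.059),(.054,.059)):
  m=(Z>lo)&(Z<.07);print("clamp",lo,rect(f,m,B,zz)); 
  q=P[m&(np.hypot(P[...,0]-.645,P[...,1]+.15)<.06)][:,:2]*1000
  print("cloud",cv2.minAreaRect(q.astype(np.float32)))
save(f,"w5c.png",(245,110,375,235),6)
E
```

```text
square {'c': (639.9, -150.5), 'wh': (92.7, 92.0), 'ang': -56.5, 'circ': (639.8, -150.6, 64.4), 'n': 405}
clamp 0.032 {'c': (642.5, -150.3), 'wh': (65.8, 35.1), 'ang': 28.2, 'circ': (640.7, -151.0, 34.8), 'n': 153}
cloud ((645.5224609375, -151.78128051757812), (66.07838439941406, 30.274093627929688), 28.076526641845703)
clamp 0.05 {'c': (646.0, -150.4), 'wh': (59.6, 31.5), 'ang': 27.9, 'circ': (644.3, -150.6, 31.4), 'n': 140}
cloud ((647.7154541015625, -150.69451904296875), (61.15856170654297, 30.21988296508789), 27.905115127563477)
clamp 0.054 {'c': (644.9, -151.5), 'wh': (56.1, 30.7), 'ang': 28.2, 'circ': (644.5, -151.5, 31.0), 'n': 136}
cloud ((645.5878295898438, -151.8212890625), (56.343360900878906, 30.21988296508789), 27.905115127563477)
```

View pics/w5c.png

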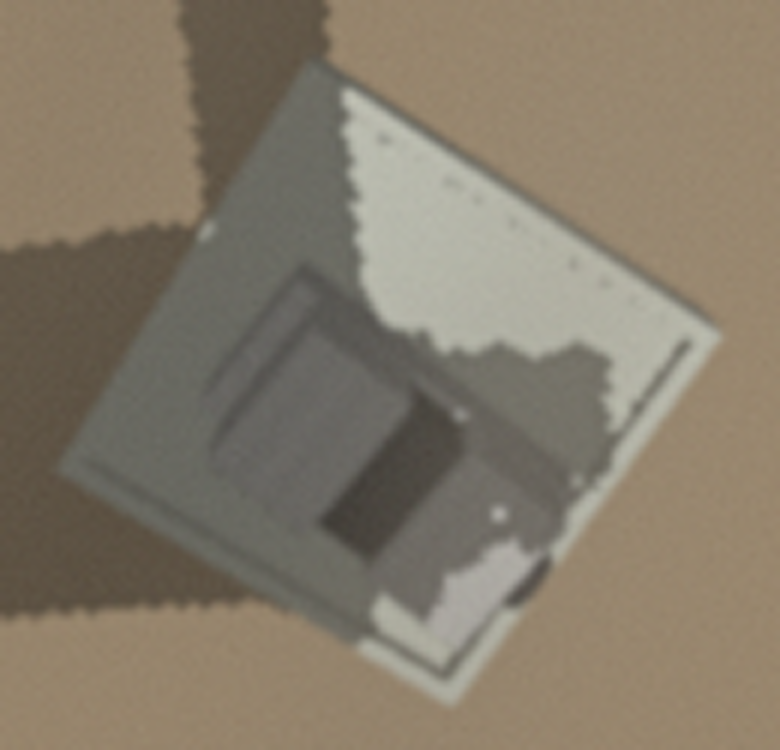

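Request:
{"name": "carry_out", "arguments": {"moves": [[[0,0,0,-0.11,0.26,0,1],[0,0,-1,0,0,0,1],[0,0,-1,0,0,0,1],[0,0,-1,0,0,0,1],[0,0,-1,0,0,0,1],[0,0,-1,0,0,0,1],[0,0,-1,0,0,0,1],[0,0,-1,0,0,0,1]]]}}

```text
time: 9.22
tool_pos: [0.6465, -0.1505, 0.1987]
tool_rot: [-0.0, 0.628, 0.778, -0.0]
contact_force: [0.0, 0.5, 0.8]
gripper_width: 0.998
```

Request:
{"name": "carry_out", "arguments": {"moves": [[[0,0,-1,0,0,0.5,1],[0,0,-1,0,0,0.5,1],[0,0,-1,0,0,0.5,1],[0,0,-0.26,0,0,0,1],[0,0,0,0,0,0,1],[0,0,0,0,0,0,1]]]}}

```text
time: 9.72
tool_pos: [0.6472, -0.1512, 0.1401]
tool_rot: [0.001, 0.515, 0.857, 0.0]
contact_force: [0.3, 0.7, 1.1]
gripper_width: 1.0
```

```bash
python3 - <<'E'
from h import *
f=grab("wrist");save(f,"w6.png");dump(f,"w6.npz");delta([.6455,-.1518,.024],118,s=f["s"])
P=cloud(f);Z=P[...,2];B=(200,80,440,245)
m=(Z>0.012)&(Z<0.026);print("square",rect(f,m,B,.02))
for lo in (.032,.05):
  m=(Z>lo)&(Z<.07)
  q=P[m&(np.hypot(P[...,0]-.645,P[...,1]+.15)<.06)][:,:2]*1000
  print("cloud",cv2.minAreaRect(q.astype(np.float32)))
E
```

```text
pos [ 0.6472 -0.1512  0.1401] shares [ 0.01 -0.05  2.9 ] norm_rows 2.8 yaw 118.05 tilt 0.08 yawchange -0.05 -> tool-z turn shares 0.01 j6 -2.40
square {'c': (639.8, -150.9), 'wh': (93.1, 92.0), 'ang': 33.6, 'circ': (640.0, -151.3, 64.6), 'n': 521}
cloud ((645.8261108398438, -151.668701171875), (66.78652954101562, 29.930341720581055), 27.777074813842773)
cloud ((647.7400512695312, -150.71432495117188), (61.35523986816406, 29.844470977783203), 27.812362670898438)
```

View pics/w6.png

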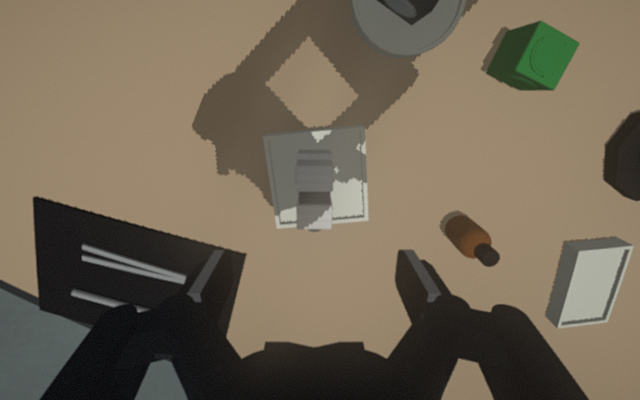

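Request:
{"name": "carry_out", "arguments": {"moves": [[[0,0,0,0,-0.04,0.6,1],[0,0,0,0,0,0.8,1],[0,0,0,0,0,0.7,1],[0,0,0,0,0,0.5,1],[0,0,0,0,0,0.2,1],[0,0,0,0,0,0,1],[0,0,0,0,0,0,1]]]}}

```text
time: 10.35
tool_pos: [0.6463, -0.1526, 0.0286]
tool_rot: [0.001, 0.514, 0.858, 0.0]
contact_force: [0.4, 0.3, 0.9]
gripper_width: 1.002
```

```bash
python3 - <<'E'
from h import *
delta([.6455,-.1518,.024],118)
E
```

```text
pos [ 0.6463 -0.1526  0.0286] shares [ 0.03 -0.01  0.11] norm_rows 0.1 yaw 118.08 tilt 0.13 yawchange -0.08 -> tool-z turn shares 0.02 j6 -2.40
```

Request:
{"name": "carry_out", "arguments": {"moves": [[[0,0,0,0.02,0,0.1,1],[0,0,0,0,0,0,-1],[0,0,0,0,0,0,-1],[0,0,0,0,0,0,-1],[0,0,0,0,0,0,-1],[0,0,0,0,0,0,-1],[0,0,0,0,0,0,-1],[0,0,0,0,0,0,-1]]]}}

```text
time: 11.02
tool_pos: [0.6453, -0.1518, 0.0236]
tool_rot: [0.001, 0.514, 0.858, 0.0]
contact_force: [1.0, -0.3, 2.4]
gripper_width: 0.34
```

Request:
{"name": "carry_out", "arguments": {"moves": [[[0,0,0,0,0,0,-1],[0,0,0,0,0,0,-1],[0,0,0,0,0,0,-1],[0,0,0,0,0,0,-1]]]}}

```text
time: 11.35
tool_pos: [0.6453, -0.1518, 0.0236]
tool_rot: [0.001, 0.514, 0.858, 0.0]
contact_force: [0.5, -0.7, 5.2]
gripper_width: 0.338
```

```bash
python3 - <<'E'
from h import *
f=grab("wrist");save(f,"w7.png")
s=f["s"];delta([.6455,-.1518,.024],118,s=s);print(s["gripper_width"]*85,s["contact_force"],s["joint_pos"])
E
```

```text
pos [ 0.6453 -0.1518  0.0236] shares [-0.    0.   -0.01] norm_rows 0.0 yaw 118.11 tilt 0.07 yawchange -0.11 -> tool-z turn shares 0.02 j6 -2.40
28.698290588025262 [ 0.45471182 -0.71749107  5.22014563] [-3.43139828e-01  3.37759448e-01  1.65520661e+00 -4.77588568e-05
  1.14739303e+00 -2.40447116e+00]
```

View pics/w7.png

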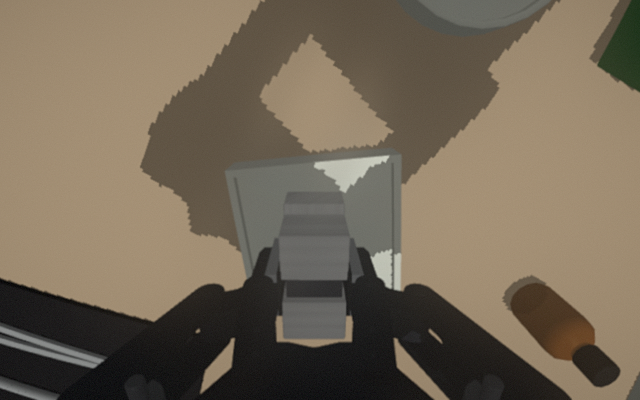

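Request:
{"name": "carry_out", "arguments": {"moves": [[[0,0,0,0,0,-0.3,-1],[0,0,0,0,0,-0.6,-1],[0,0,0,0,0,-0.7,-1],[0,0,0,0,0,-0.7,-1],[0,0,0,0,0,-0.6,-1],[0,0,0,0,0,-0.2,-1],[0,0,0,0,0,0,-1]]]}}

```text
time: 11.98
tool_pos: [0.6459, -0.1519, 0.1496]
tool_rot: [0.002, 0.514, 0.858, 0.0]
contact_force: [0.8, -0.6, -1.8]
gripper_width: 0.343
```

```bash
python3 - <<'E'
from h import *
s=state();delta([.6028,.1957,.14],122.4,s=s);print(s["gripper_width"]*85,s["contact_force"])
f=grab("scene");save(f,"s2.png",(240,140,440,300),4)
E
```

```text
pos [ 0.6459 -0.1519  0.1496] shares [8.17 3.14 0.22] norm_rows 8.4 yaw 118.11 tilt 0.24 yawchange 4.29 -> tool-z turn shares -0.86 j6 -2.40
29.1312676358954 [ 0.80652248 -0.62638846 -1.75255116]
```

View pics/s2.png

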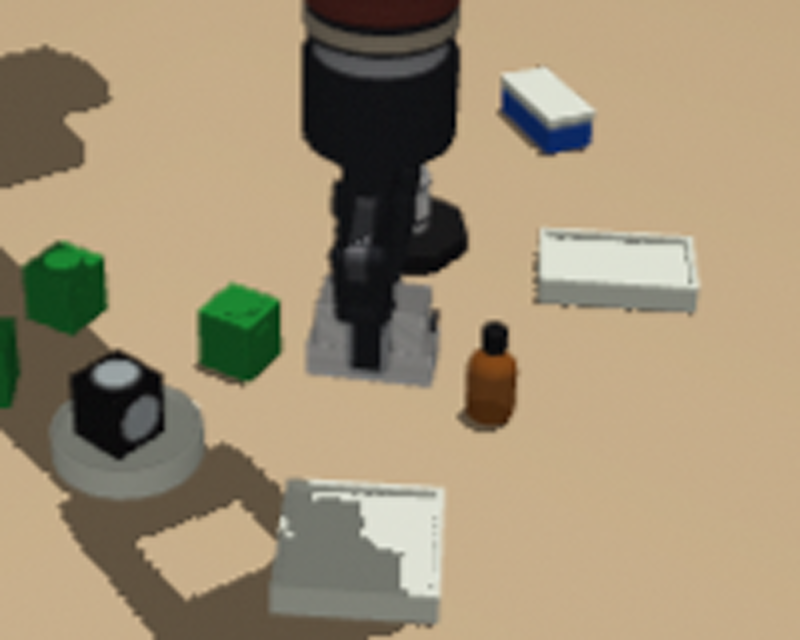

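Request:
{"name": "carry_out", "arguments": {"moves": [[[0,0,0,0.3,0.12,0,-1],[0,0,0,0.6,0.23,0,-1],[0,0,0,0.7,0.27,0,-1],[0,0,0,0.7,0.27,0,-1],[0,0,0,0.7,0.27,0,-1],[0,0,0,0.7,0.27,0,-1],[0,0,0,0.7,0.27,0,-1],[0,0,0,0.7,0.27,0,-1]]]}}

```text
time: 12.7
tool_pos: [0.6156, 0.0678, 0.1435]
tool_rot: [-0.003, 0.514, 0.858, -0.001]
contact_force: [0.3, 0.2, -1.4]
gripper_width: 0.339
```

Request:
{"name": "carry_out", "arguments": {"moves": [[[0,0,0,0.7,0.27,0,-1],[0,0,0,0.7,0.27,0,-1],[0,0,0,0.7,0.27,0,-1],[0,0,0,0.6,0.23,0,-1],[0,0,0,0.37,0.14,0,-1],[0,0,-0.4,0,0,0,-1],[0,0,-0.4,0,0,0,-1],[0,0,0,0,0,0,-1]]]}}

```text
time: 13.37
tool_pos: [0.5995, 0.197, 0.1435]
tool_rot: [-0.002, 0.483, 0.876, -0.002]
contact_force: [-0.3, 1.0, -1.7]
gripper_width: 0.345
```

```bash
python3 - <<'E'
from h import *
f=grab("wrist");save(f,"w8.png");dump(f,"w8.npz")
s=f["s"];delta([.6028,.1957,.0242],122.4,s=s);print(s["gripper_width"]*85,s["contact_force"])
P=cloud(f);Z=P[...,2]
m=(Z>0.012)&(Z<0.026);print("oblong",rect(f,m,(200,40,450,300),.02))
E
```

```text
pos [0.5995 0.197  0.1435] shares [-0.08  0.07  2.98] norm_rows 2.9 yaw 122.22 tilt 0.33 yawchange 0.18 -> tool-z turn shares -0.04 j6 -1.93
29.364363406692647 [-0.27671829  0.96909747 -1.68376466]
oblong {'c': (602.2, 194.9), 'wh': (106.8, 68.0), 'ang': 32.3, 'circ': (602.8, 194.8, 62.7), 'n': 362}
```

View pics/w8.png

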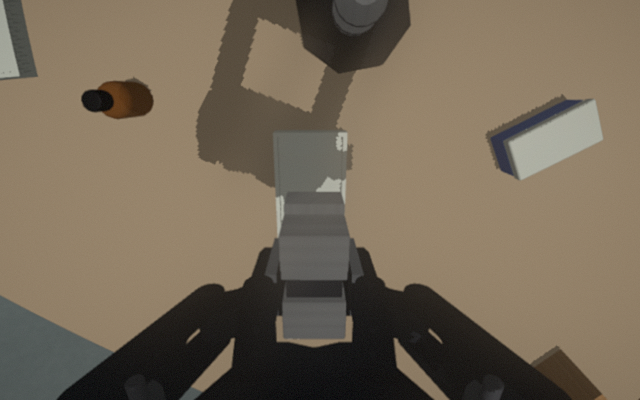

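Request:
{"name": "carry_out", "arguments": {"moves": [[[0,0,0,-0.08,0.07,0.4,-1],[0,0,0,0,0,0.6,-1],[0,0,0,0,0,0.7,-1],[0,0,0,0,0,0.5,-1],[0,0,0,0,0,0.3,-1],[0,0,0,0,0,0.1,-1],[0,0,0,0,0,0,-1],[0,0,0,0,0,0,-1]]]}}

```text
time: 14.08
tool_pos: [0.6067, 0.195, 0.0438]
tool_rot: [0.0, 0.484, 0.875, 0.0]
contact_force: [0.1, 0.4, -1.8]
gripper_width: 0.338
```

```bash
python3 - <<'E'
from h import *
s=state();delta([.6028,.1957,.0242],122.4,s=s);print(s["gripper_width"]*85,s["contact_force"])
E
```

```text
pos [0.6067 0.195  0.0438] shares [ 0.07 -0.07  0.49] norm_rows 0.5 yaw 122.09 tilt 0.07 yawchange 0.31 -> tool-z turn shares -0.06 j6 -1.94
28.73200809606326 [ 0.12526646  0.38140544 -1.79985032]
```

Request:
{"name": "carry_out", "arguments": {"moves": [[[0,0,-0.06,0.05,-0.06,0.2,-1],[0,0,0,0,0,0.12,-1],[0,0,0,0,0,0,-1],[0,0,0,0,0,0,-1],[0,0,0,0,0,0,-1]]]}}

```text
time: 14.5
tool_pos: [0.6031, 0.1953, 0.0304]
tool_rot: [0.0, 0.482, 0.876, 0.0]
contact_force: [0.5, -0.6, -0.7]
gripper_width: 0.343
```

```bash
python3 - <<'E'
from h import *
s=state();delta([.6028,.1956,.0242],122.4,s=s);print(s["gripper_width"]*85,s["contact_force"])
E
```

```text
pos [0.6031 0.1953 0.0304] shares [ 0.01 -0.    0.15] norm_rows 0.1 yaw 122.41 tilt 0.03 yawchange -0.01 -> tool-z turn shares 0.00 j6 -1.94
29.137840659687523 [ 0.47831445 -0.6385966  -0.74045226]
```

Request:
{"name": "carry_out", "arguments": {"moves": [[[0,0,0,0,0,0.1,-1],[0,0,0,0,0,0.03,-1],[0,0,0,0,0,0,-1],[0,0,0,0,0,0,-1]]]}}

```text
time: 14.83
tool_pos: [0.6028, 0.1952, 0.0247]
tool_rot: [-0.0, 0.482, 0.876, -0.0]
contact_force: [-0.0, -0.3, -2.8]
gripper_width: 0.342
```

Request:
{"name": "carry_out", "arguments": {"moves": [[[0,0,0,0,0,0.03,-1],[0,0,0,0,0,0,-1],[0,0,0,0,0,0,-1]]]}}

```text
time: 15.08
tool_pos: [0.603, 0.1953, 0.0237]
tool_rot: [0.0, 0.482, 0.876, -0.0]
contact_force: [-0.8, -0.1, -2.1]
gripper_width: 0.335
```

Request:
{"name": "carry_out", "arguments": {"moves": [[[0,0,0,0,0,0.02,-1],[0,0,0,0,0,0,-1],[0,0,0,0,0,0,-1]]]}}

```text
time: 15.33
tool_pos: [0.6031, 0.1953, 0.0236]
tool_rot: [0.0, 0.482, 0.876, 0.0]
contact_force: [-2.9, -0.2, 3.6]
gripper_width: 0.343
```

Contact. Release and retreat.

Request:
{"name": "carry_out", "arguments": {"moves": [[[0,0,0,0,0,0,0.0],[0,0,0,0,0,0,0.3],[0,0,0,0,0,0,0.6],[0,0,0,0,0,0,1],[0,0,0,0,0,0,1],[0,0,0,0,0,0,1]]]}}

```text
time: 15.83
tool_pos: [0.603, 0.1953, 0.0228]
tool_rot: [0.0, 0.482, 0.876, 0.0]
contact_force: [0.3, -0.7, 0.4]
gripper_width: 0.998
```

Request:
{"name": "carry_out", "arguments": {"moves": [[[0,0,0,0,0,-0.4,1],[0,0,0,0,0,-0.8,1],[0,0,0,0,0,-0.9,1],[0,0,0,0,0,-0.9,1],[0,0,0,0,0,-0.6,1],[0,0,0,0,0,0,1],[0,0,0,0,0,0,1]]]}}

```text
time: 16.42
tool_pos: [0.6043, 0.1955, 0.1696]
tool_rot: [0.002, 0.482, 0.876, 0.002]
contact_force: [0.0, -0.7, -0.1]
gripper_width: 0.996
```

```bash
python3 - <<'E'
from h import *
f=grab("wrist");save(f,"w9.png");dump(f,"w9.npz")
delta([.468,-.16,.2],s=f["s"])
P=cloud(f);Z=P[...,2]
m=(Z>0.012)&(Z<0.026);print("oblong",rect(f,m,(200,40,450,300),.02))
m=(Z>.032)&(Z<.07)
q=P[m&(np.hypot(P[...,0]-.603,P[...,1]-.195)<.06)][:,:2]*1000
print("cloud",cv2.minAreaRect(q.astype(np.float32)))
E
```

```text
pos [0.6043 0.1955 0.1696] shares [-5.68 -7.64 -0.78] norm_rows 9.2 yaw 122.41 tilt 0.28 j6 -1.94
oblong {'c': (603.6, 195.7), 'wh': (108.5, 68.0), 'ang': 32.4, 'circ': (603.4, 195.9, 63.5), 'n': 326}
cloud ((603.323974609375, 195.72962951660156), (65.72891235351562, 30.05758285522461), 32.68098831176758)
```

View pics/w9.png

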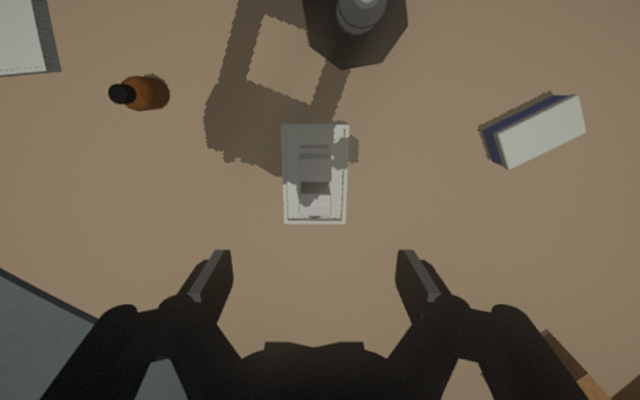

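Request:
{"name": "carry_out", "arguments": {"moves": [[[0,0,0,-0.45,-0.6,-0.3,1],[0,0,0,-0.55,-0.75,-0.3,1],[0,0,0,-0.55,-0.75,-0.2,1],[0,0,0,-0.55,-0.75,0,1],[0,0,0,-0.55,-0.75,0,1],[0,0,0,-0.55,-0.75,0,1],[0,0,0,-0.55,-0.75,0,1],[0,0,0,-0.55,-0.75,0,1]]]}}

```text
time: 17.13
tool_pos: [0.4954, -0.0764, 0.1962]
tool_rot: [-0.002, 0.482, 0.876, -0.0]
contact_force: [0.5, -0.4, -0.5]
gripper_width: 0.999
```

Request:
{"name": "carry_out", "arguments": {"moves": [[[0,0,0,-0.55,-0.75,0,1],[0,0,0,-0.55,-0.75,0,1],[0,0,0,-0.25,-0.3,0,1],[0,0,0,0,0,0,1],[0,0,0,0,0,0,1]]]}}

```text
time: 17.55
tool_pos: [0.4646, -0.1595, 0.1967]
tool_rot: [-0.002, 0.483, 0.876, 0.0]
contact_force: [0.3, 0.1, -0.3]
gripper_width: 1.001
```

```bash
python3 - <<'E'
from h import *
f=grab("wrist");save(f,"w10.png");dump(f,"w10.npz")
delta([.468,-.16,.2],s=f["s"])
P=cloud(f);Z=P[...,2]
for lo in (.03,.045,.054):
  m=(Z>lo)&(Z<.07)
  q=P[m&(np.hypot(P[...,0]-.47,P[...,1]+.16)<.045)][:,:2]*1000
  print("cloud",lo,cv2.minAreaRect(q.astype(np.float32)))
E
```

```text
pos [ 0.4646 -0.1595  0.1967] shares [-0.06  0.07 -0.08] norm_rows 0.1 yaw 122.29 tilt 0.22 j6 -2.62
cloud 0.03 ((465.2919616699219, -163.54713439941406), (40.21839141845703, 40.96455001831055), 86.53165435791016)
cloud 0.045 ((465.3573303222656, -163.53915405273438), (40.190956115722656, 40.83530807495117), 86.56013488769531)
cloud 0.054 ((465.7194519042969, -163.56092834472656), (40.190956115722656, 40.1097297668457), 86.56013488769531)
```

View pics/w10.png

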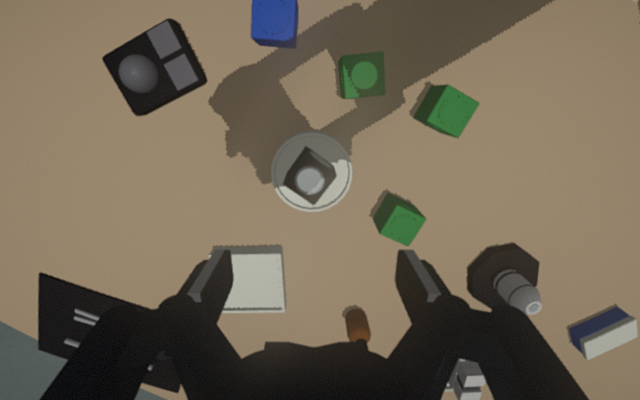

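```bash
python3 - <<'E'
from h import *
f=load("w10.npz");P=cloud(f);Z=P[...,2]
m=np.zeros(Z.shape,np.uint8);mm=((Z>.017)&(Z<.07));m[125:215,265:357]=mm[125:215,265:357]
# exclude cube by colour/height
c=max(cv2.findContours(m,cv2.RETR_EXTERNAL,cv2.CHAIN_APPROX_NONE)[0],key=cv2.contourArea)
p=(onplane(f,c.reshape(-1,2),.02)[:,:2]*1000).astype(np.float32)
print(cv2.fitEllipse(p),cv2.minEnclosingCircle(p),cv2.minAreaRect(p))
save(f,"w10c.png",(260,120,365,215),7)
E
```

```text
((467.9665222167969, -159.8694610595703), (91.96449279785156, 92.39151000976562), 130.8983154296875) ((467.95989990234375, -159.9862060546875), 46.79867935180664) ((467.65423583984375, -159.71044921875), (91.73069763183594, 92.58072662353516), 32.227867126464844)
```

View pics/w10c.png

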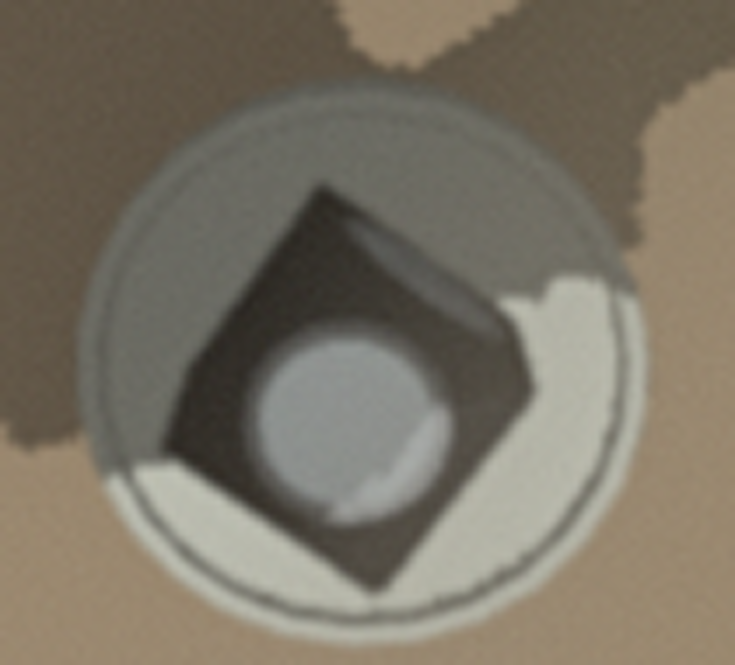

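Request:
{"name": "carry_out", "arguments": {"moves": [[[0,0,1,0,0,0,1],[0,0,1,0,0,0,1],[0,0,1,0,0,0,1],[0,0,1,0,0,0,1],[0,0,1,0,0,0,1],[0,0,1,0,0,0.5,1],[0,0,1,0,0,0.5,1],[0,0,0.15,0,0,0.4,1]]]}}

```text
time: 18.27
tool_pos: [0.4657, -0.1576, 0.141]
tool_rot: [-0.001, 0.728, 0.686, -0.0]
contact_force: [0.5, -0.1, -0.2]
gripper_width: 1.001
```

Request:
{"name": "carry_out", "arguments": {"moves": [[[0,0,0,0,0,0,1],[0,0,0,0,0,0,1]]]}}

```text
time: 18.43
tool_pos: [0.4652, -0.1579, 0.1414]
tool_rot: [-0.002, 0.727, 0.687, -0.0]
contact_force: [0.1, -0.1, -0.1]
gripper_width: 1.002
```

```bash
python3 - <<'E'
from h import *
f=grab("wrist");save(f,"w11.png");dump(f,"w11.npz")
delta([.4655,-.1635,.024],86.5,s=f["s"])
P=cloud(f);Z=P[...,2]
for lo in (.03,.054):
  m=(Z>lo)&(Z<.07)
  q=P[m&(np.hypot(P[...,0]-.466,P[...,1]+.163)<.045)][:,:2]*1000
  print("cloud",lo,cv2.minAreaRect(q.astype(np.float32)))
E
```

```text
pos [ 0.4652 -0.1579  0.1414] shares [-0.15  0.02  2.94] norm_rows 2.8 yaw 86.81 tilt 0.20 yawchange -0.31 -> tool-z turn shares 0.06 j6 -1.99
cloud 0.03 ((464.91741943359375, -163.72018432617188), (39.993804931640625, 40.99030685424805), 85.55307006835938)
cloud 0.054 ((465.2247314453125, -163.74407958984375), (39.993804931640625, 40.373863220214844), 85.55307006835938)
```

View pics/w11.png

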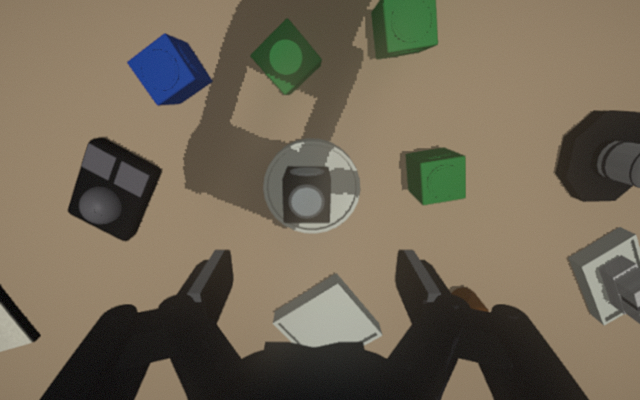

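Request:
{"name": "carry_out", "arguments": {"moves": [[[0,0,0.15,-0.16,0.01,0.5,1],[0,0,0,0,0,0.8,1],[0,0,0,0,0,0.8,1],[0,0,0,0,0,0.5,1],[0,0,0,0,0,0.2,1],[0,0,0,0,0,0,1],[0,0,0,0,0,0,1]]]}}

```text
time: 19.07
tool_pos: [0.467, -0.1663, 0.0324]
tool_rot: [0.001, 0.732, 0.682, 0.0]
contact_force: [-0.1, -0.9, 0.7]
gripper_width: 1.001
```

```bash
python3 - <<'E'
from h import *
delta([.4652,-.1637,.024],86)
E
```

```text
pos [ 0.467  -0.1663  0.0324] shares [ 0.06 -0.05  0.21] norm_rows 0.2 yaw 85.94 tilt 0.12 yawchange 0.06 -> tool-z turn shares -0.01 j6 -1.99
```

Request:
{"name": "carry_out", "arguments": {"moves": [[[0,0,0,0.03,-0.03,0.18,1],[0,0,0,0,0,0,1],[0,0,0,0,0,0,-1],[0,0,0,0,0,0,-1],[0,0,0,0,0,0,-1],[0,0,0,0,0,0,-1],[0,0,0,0,0,0,-1],[0,0,0,0,0,0,-1]]]}}

```text
time: 19.73
tool_pos: [0.4652, -0.165, 0.0244]
tool_rot: [0.001, 0.732, 0.681, 0.0]
contact_force: [-0.3, 0.8, 3.5]
gripper_width: 0.458
```

Request:
{"name": "carry_out", "arguments": {"moves": [[[0,0,0,0,0,0,-1],[0,0,0,0,0,0,-1],[0,0,0,0,0,0,-1],[0,0,0,0,0,0,-1]]]}}

```text
time: 20.07
tool_pos: [0.4652, -0.165, 0.0243]
tool_rot: [0.001, 0.732, 0.681, 0.0]
contact_force: [-0.1, -0.0, 5.5]
gripper_width: 0.46
```

```bash
python3 - <<'E'
from h import *
s=state();delta([.4652,-.1637,.024],86,s=s);print(s["gripper_width"]*85)
E
```

```text
pos [ 0.4652 -0.165   0.0243] shares [ 0.03 -0.    0.01] norm_rows 0.0 yaw 85.91 tilt 0.07 yawchange 0.09 -> tool-z turn shares -0.02 j6 -1.99
39.06240178339984
```

Request:
{"name": "carry_out", "arguments": {"moves": [[[0,0,0,0,0,-0.3,-1],[0,0,0,0,0,-0.6,-1],[0,0,0,0,0,-0.7,-1],[0,0,0,0,0,-0.5,-1],[0,0,0,0,0,-0.2,-1],[0,0,0,0,0,0,-1]]]}}

```text
time: 20.57
tool_pos: [0.4657, -0.1652, 0.118]
tool_rot: [0.002, 0.732, 0.681, 0.001]
contact_force: [0.2, -0.1, -1.1]
gripper_width: 0.461
```

```bash
python3 - <<'E'
from h import *
f=grab("wrist");save(f,"w12.png");dump(f,"w12.npz");s=f["s"]
delta([.6399,-.1507,.1],123.5,s=s);print(s["gripper_width"]*85,s["contact_force"])
E
```

```text
pos [ 0.4657 -0.1652  0.118 ] shares [0.67 4.32 0.46] norm_rows 4.2 yaw 85.91 tilt 0.23 yawchange 37.59 -> tool-z turn shares -7.52 j6 -1.99
39.18378934685911 [ 0.16466066 -0.09283273 -1.08238495]
```

View pics/w12.png

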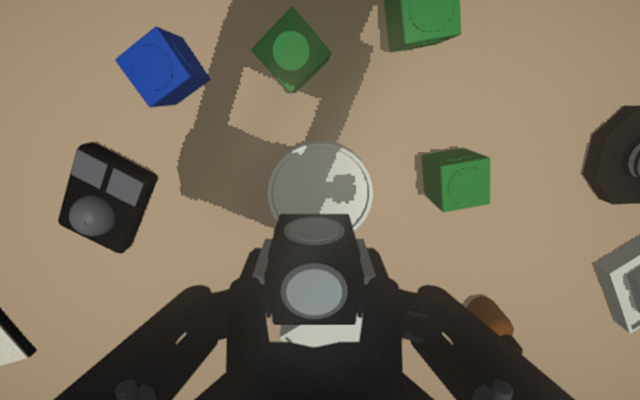

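Request:
{"name": "carry_out", "arguments": {"moves": [[[0,0,0,0.05,0.3,0,-1],[0,0,0,0.1,0.6,0,-1],[0,0,0,0.1,0.7,0,-1],[0,0,0,0.12,0.8,0,-1],[0,0,0,0.1,0.8,0,-1],[0,0,0,0.1,0.7,0,-1],[0,0,0,0.1,0.42,0,-1],[0,0,-0.5,0,0,0,-1]]]}}

```text
time: 21.28
tool_pos: [0.6402, -0.1492, 0.1125]
tool_rot: [-0.002, 0.716, 0.698, -0.0]
contact_force: [-1.1, 0.7, -0.5]
gripper_width: 0.461
```

Request:
{"name": "carry_out", "arguments": {"moves": [[[0,0,-1,0,0,0,-1],[0,0,-1,0,0,0,-1],[0,0,-1,0,0,0,-1],[0,0,-1,0,0,0,-1],[0,0,-1,0,0,0,-1],[0,0,-1,0,0,0,-1],[0,0,-1,0,0,0,-1],[0,0,0,0,0,0,-1]]]}}

```text
time: 21.95
tool_pos: [0.6372, -0.1497, 0.1124]
tool_rot: [-0.003, 0.473, 0.881, -0.0]
contact_force: [0.6, 0.5, -1.3]
gripper_width: 0.456
```

Request:
{"name": "carry_out", "arguments": {"moves": [[[0,0,0,0,0,0,-1],[0,0,0,0,0,0,-1]]]}}

```text
time: 22.12
tool_pos: [0.638, -0.15, 0.114]
tool_rot: [-0.001, 0.475, 0.88, -0.0]
contact_force: [-0.5, 0.5, -0.8]
gripper_width: 0.458
```

```bash
python3 - <<'E'
from h import *
f=grab("wrist");save(f,"w13.png");dump(f,"w13.npz");s=f["s"]
delta([.6399,-.1507,.0245],123.5,s=s);print(s["gripper_width"]*85,s["contact_force"])
P=cloud(f);Z=P[...,2]
m=(Z>0.012)&(Z<0.026);print("square",rect(f,m,(200,100,440,330),.02))
E
```

```text
pos [ 0.638 -0.15   0.114] shares [-0.05  0.03  2.24] norm_rows 2.1 yaw 123.30 tilt 0.15 yawchange 0.20 -> tool-z turn shares -0.04 j6 -2.50
38.95352810349275 [-0.50904092  0.46593273 -0.81554728]
square {'c': (638.9, -151.5), 'wh': (92.0, 91.7), 'ang': -56.4, 'circ': (639.3, -151.0, 64.3), 'n': 439}
```

View pics/w13.png

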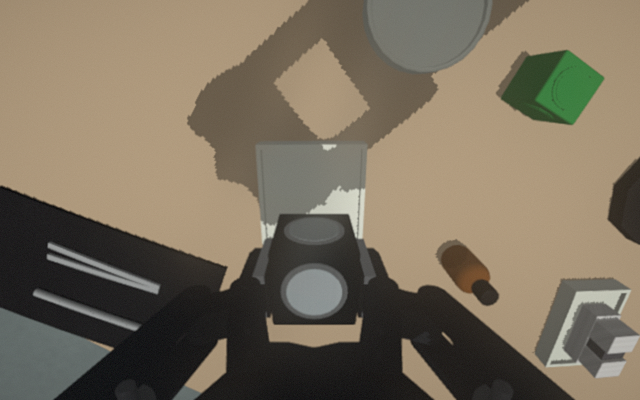

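Square with the tray. Target (0.6397, −0.1508); descending.

Request:
{"name": "carry_out", "arguments": {"moves": [[[0,0,0,-0.05,0.03,0.4,-1],[0,0,0,0,0,0.6,-1],[0,0,0,0,0,0.5,-1],[0,0,0,0,0,0.3,-1],[0,0,0,0,0,0.1,-1],[0,0,0,0,0,0,-1],[0,0,0,0,0,0,-1],[0,0,0,0,0,0,-1]]]}}

```text
time: 22.83
tool_pos: [0.6422, -0.1517, 0.0415]
tool_rot: [0.001, 0.474, 0.88, 0.0]
contact_force: [0.5, -0.2, -0.8]
gripper_width: 0.46
```

```bash
python3 - <<'E'
from h import *
s=state();delta([.6397,-.1508,.0245],123.5,s=s);print(s["contact_force"])
E
```

```text
pos [ 0.6422 -0.1517  0.0415] shares [ 0.05 -0.04  0.43] norm_rows 0.4 yaw 123.39 tilt 0.17 yawchange 0.11 -> tool-z turn shares -0.02 j6 -2.50
[ 0.53521548 -0.18677039 -0.77342673]
```

Request:
{"name": "carry_out", "arguments": {"moves": [[[0,0,-0.02,0.03,-0.03,0.2,-1],[0,0,0,0,0,0.15,-1],[0,0,0,0,0,0.03,-1],[0,0,0,0,0,0,-1],[0,0,0,0,0,0,-1]]]}}

```text
time: 23.25
tool_pos: [0.6394, -0.151, 0.0244]
tool_rot: [0.0, 0.473, 0.881, -0.0]
contact_force: [-0.0, 0.3, -0.7]
gripper_width: 0.458
```

```bash
python3 - <<'E'
from h import *
s=state();delta([.6397,-.1508,.0245],123.5,s=s);print(s["contact_force"])
E
```

```text
pos [ 0.6394 -0.151   0.0244] shares [-0.    0.01 -0.  ] norm_rows 0.0 yaw 123.51 tilt 0.00 yawchange -0.01 -> tool-z turn shares 0.00 j6 -2.50
[-0.02131244  0.28596267 -0.67589596]
```

Request:
{"name": "carry_out", "arguments": {"moves": [[[0,0,0,0,0,0.015,-1],[0,0,0,0,0,0,-1],[0,0,0,0,0,0,-1]]]}}

```text
time: 23.5
tool_pos: [0.6393, -0.151, 0.0244]
tool_rot: [-0.0, 0.473, 0.881, -0.0]
contact_force: [-2.3, 1.0, 4.5]
gripper_width: 0.461
```

Contact; release and retreat.

Request:
{"name": "carry_out", "arguments": {"moves": [[[0,0,0,0,0,0,0.1],[0,0,0,0,0,0,0.4],[0,0,0,0,0,0,0.7],[0,0,0,0,0,0,1],[0,0,0,0,0,0,1],[0,0,0,0,0,0,1]]]}}

```text
time: 24.0
tool_pos: [0.6393, -0.1509, 0.0237]
tool_rot: [-0.0, 0.473, 0.881, 0.0]
contact_force: [-0.6, 0.1, -0.1]
gripper_width: 1.001
```

Request:
{"name": "carry_out", "arguments": {"moves": [[[0,0,0,0,0,-0.4,1],[0,0,0,0,0,-0.8,1],[0,0,0,0,0,-0.9,1],[0,0,0,0,0,-0.9,1],[0,0,0,0,0,-0.7,1],[0,0,0,0,0,0,1],[0,0,0,0,0,0,1]]]}}

```text
time: 24.58
tool_pos: [0.6409, -0.1515, 0.1752]
tool_rot: [0.003, 0.473, 0.881, 0.0]
contact_force: [0.7, 0.6, -0.2]
gripper_width: 0.998
```

```bash
python3 - <<'E'
from h import *
f=grab("wrist");save(f,"w14.png");dump(f,"w14.npz")
P=cloud(f);Z=P[...,2]
m=(Z>0.012)&(Z<0.026);print("square",rect(f,m,(200,80,440,280),.02))
m=(Z>.032)&(Z<.07)
q=P[m&(np.hypot(P[...,0]-.64,P[...,1]+.151)<.05)][:,:2]*1000
print("cloud",cv2.minAreaRect(q.astype(np.float32)))
delta([.4535,.1448,.2],s=f["s"])
m=np.zeros(Z.shape,np.uint8);m[(Z>.017)&(Z<.026)&(np.hypot(P[...,0]-.468,P[...,1]+.16)<.06)]=1
c=max(cv2.findContours(m,cv2.RETR_EXTERNAL,cv2.CHAIN_APPROX_NONE)[0],key=cv2.contourArea)
p=(onplane(f,c.reshape(-1,2),.02)[:,:2]*1000).astype(np.float32)
print("round",cv2.fitEllipse(p),cv2.minEnclosingCircle(p),c.reshape(-1,2).min(0))
E
```

```text
square {'c': (639.8, -150.9), 'wh': (92.1, 91.6), 'ang': -56.4, 'circ': (640.0, -151.0, 64.7), 'n': 337}
cloud ((639.4560546875, -150.83651733398438), (40.55595397949219, 39.93690872192383), 33.60808563232422)
pos [ 0.6409 -0.1515  0.1752] shares [ 8.76  0.18 -0.66] norm_rows 8.4 yaw 123.51 tilt 0.33 j6 -2.50
round ((469.529541015625, -159.59283447265625), (87.69279479980469, 89.51476287841797), 41.16757583618164) ((469.45465087890625, -159.46939086914062), 46.98467254638672) [359   0]
```

View pics/w14.png

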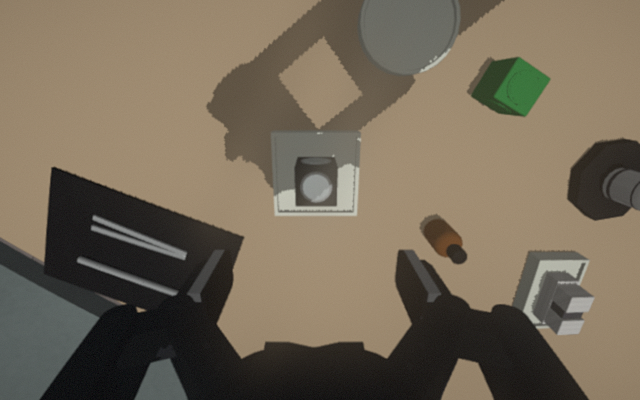

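Request:
{"name": "carry_out", "arguments": {"moves": [[[0,0,0,0.6,0.02,-0.2,1],[0,0,0,0.95,0.02,-0.2,1],[0,0,0,0.95,0.02,0,1],[0,0,0,0.95,0.02,0,1],[0,0,0,0.95,0.02,0,1],[0,0,0,0.95,0.02,0,1],[0,0,0,0.95,0.02,0,1],[0,0,0,0.95,0.02,0,1]]]}}

```text
time: 25.3
tool_pos: [0.482, 0.0956, 0.1851]
tool_rot: [-0.002, 0.474, 0.881, -0.001]
contact_force: [-0.1, 0.1, 0.4]
gripper_width: 1.0
```

Request:
{"name": "carry_out", "arguments": {"moves": [[[0,0,0,0.95,0.02,0,1],[0,0,0,0.5,0,0.5,1],[0,0,0,0,0,0.5,1],[0,0,0,0,0,0,1],[0,0,0,0,0,0,1]]]}}

```text
time: 25.72
tool_pos: [0.4512, 0.143, 0.145]
tool_rot: [-0.002, 0.473, 0.881, -0.002]
contact_force: [0.3, -0.1, 0.3]
gripper_width: 1.002
```

```bash
python3 - <<'E'
from h import *
f=grab("wrist");save(f,"w15.png");dump(f,"w15.npz")
P=cloud(f);Z=P[...,2]
m=(Z>0.067)&(Z<.08)&(np.hypot(P[...,0]-.4535,P[...,1]-.145)<.05);print("top",rect(f,m,(200,80,440,280),.071))
m=(Z>0.03)&(Z<.053);q=P[...,:2][m&(np.hypot(P[...,0]-.4535,P[...,1]-.145)<.05)];print("barrel",q.min(0),q.max(0))
delta([.4535,.145,.024],s=f["s"])
E
```

```text
top {'c': (453.0, 144.5), 'wh': (23.3, 22.4), 'ang': -76.5, 'circ': (452.6, 144.4, 11.9), 'n': 87}
barrel [0.43488297 0.12616118] [0.46223682 0.15879605]
pos [0.4512 0.143  0.145 ] shares [0.   0.09 3.02] norm_rows 2.9 yaw 123.53 tilt 0.35 j6 -2.01
```

View pics/w15.png

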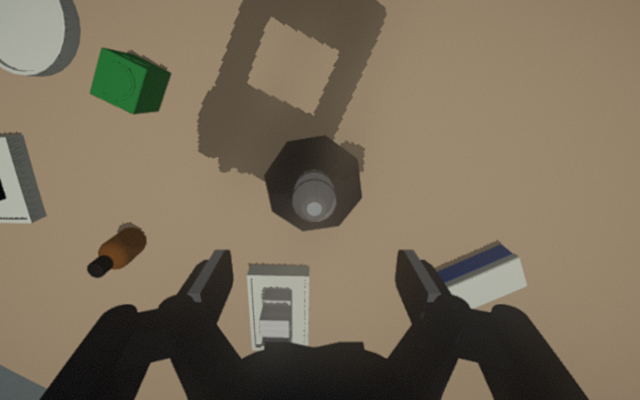

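Request:
{"name": "carry_out", "arguments": {"moves": [[[0,0,0,0,0.06,0.5,1],[0,0,0,0,0,0.8,1],[0,0,0,0,0,0.8,1],[0,0,0,0,0,0.5,1],[0,0,0,0,0,0.25,1],[0,0,0,0,0,0,1],[0,0,0,0,0,0,1]]]}}

```text
time: 26.35
tool_pos: [0.4563, 0.1442, 0.0348]
tool_rot: [0.0, 0.474, 0.881, 0.0]
contact_force: [1.0, 0.5, 0.6]
gripper_width: 1.001
```

```bash
python3 - <<'E'
from h import *
delta([.4535,.1449,.0235])
E
```

```text
pos [0.4563 0.1442 0.0348] shares [ 0.05 -0.05  0.28] norm_rows 0.3 yaw 123.45 tilt 0.05 j6 -2.00
```

Request:
{"name": "carry_out", "arguments": {"moves": [[[0,0,0,0.04,-0.04,0.24,1],[0,0,0,0,0,0,1],[0,0,0,0,0,0,-1],[0,0,0,0,0,0,-1],[0,0,0,0,0,0,-1],[0,0,0,0,0,0,-1],[0,0,0,0,0,0,-1],[0,0,0,0,0,0,-1]]]}}

```text
time: 27.02
tool_pos: [0.4537, 0.1451, 0.0251]
tool_rot: [0.001, 0.473, 0.881, 0.0]
contact_force: [-0.1, -0.4, 3.9]
gripper_width: 0.428
```

Request:
{"name": "carry_out", "arguments": {"moves": [[[0,0,0,0,0,0,-1],[0,0,0,0,0,0,-1],[0,0,0,0,0,0,-1],[0,0,0,0,0,0,-1]]]}}

```text
time: 27.35
tool_pos: [0.4538, 0.1451, 0.0251]
tool_rot: [0.001, 0.473, 0.881, 0.0]
contact_force: [0.6, -0.5, 6.0]
gripper_width: 0.426
```

Request:
{"name": "carry_out", "arguments": {"moves": [[[0,0,0,0,0,-0.3,-1],[0,0,0,0,0,-0.6,-1],[0,0,0,0,0,-0.7,-1],[0,0,0,0,0,-0.6,-1],[0,0,0,0,0,-0.3,-1],[0,0,0,0,0,0,-1]]]}}

```text
time: 27.85
tool_pos: [0.4547, 0.1453, 0.1269]
tool_rot: [0.002, 0.473, 0.881, 0.002]
contact_force: [0.4, 0.2, -1.7]
gripper_width: 0.425
```

```bash
python3 - <<'E'
from h import *
s=state();delta([.4683,-.1598,.125],s=s);print(s["gripper_width"]*85,s["contact_force"])
f=grab("side");save(f,"s3.png",(180,80,440,290),3)
E
```

```text
pos [0.4547 0.1453 0.1269] shares [-6.55 -3.93  0.04] norm_rows 7.3 yaw 123.51 tilt 0.29 j6 -2.00
36.128038786936685 [ 0.43536209  0.24664164 -1.74173705]
```

View pics/s3.png

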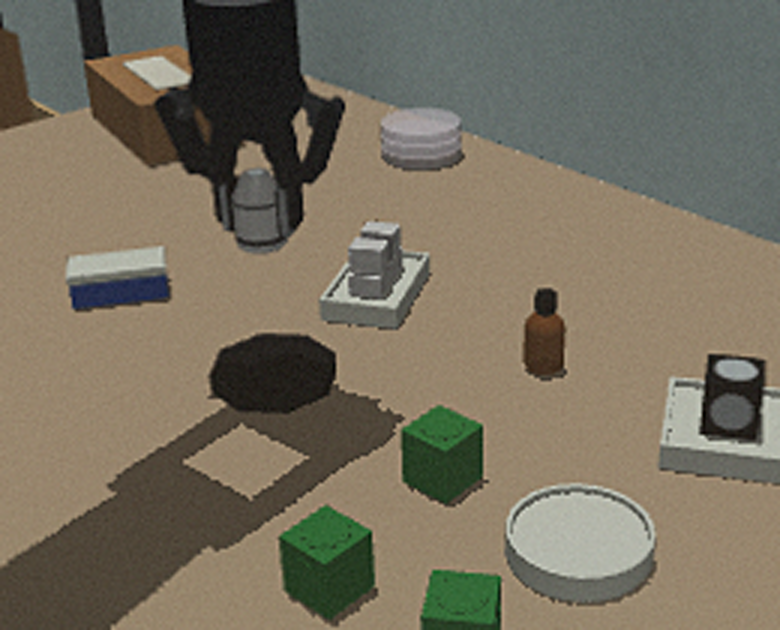

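Request:
{"name": "carry_out", "arguments": {"moves": [[[0,0,0,-0.3,-0.18,0,-1],[0,0,0,-0.55,-0.33,0,-1],[0,0,0,-0.65,-0.4,0,-1],[0,0,0,-0.65,-0.4,0,-1],[0,0,0,-0.65,-0.4,0,-1],[0,0,0,-0.65,-0.4,0,-1],[0,0,0,-0.65,-0.4,0,-1],[0,0,0,-0.65,-0.4,0,-1]]]}}

```text
time: 28.57
tool_pos: [0.4589, -0.0786, 0.1212]
tool_rot: [-0.002, 0.473, 0.881, -0.0]
contact_force: [0.8, 0.9, -2.1]
gripper_width: 0.424
```

Request:
{"name": "carry_out", "arguments": {"moves": [[[0,0,0,-0.65,-0.4,0,-1],[0,0,0,-0.6,-0.35,0,-1],[0,0,0,-0.4,-0.2,0,-1],[0,0,0,-0.15,-0.07,0,-1],[0,0,0,0,0,0,-1],[0,0,0,0,0,0,-1]]]}}

```text
time: 29.07
tool_pos: [0.4656, -0.1593, 0.1224]
tool_rot: [-0.002, 0.473, 0.881, 0.0]
contact_force: [0.1, -0.5, -1.9]
gripper_width: 0.425
```

```bash
python3 - <<'E'
from h import *
f=grab("wrist");save(f,"w16.png");dump(f,"w16.npz");s=f["s"]
delta([.4683,-.1598,.0252],s=s);print(s["gripper_width"]*85,s["contact_force"])
for name in ("w",):
    P=cloud(f);Z=P[...,2]
    m=(Z>.017)&(Z<.026)&(np.hypot(P[...,0]-.468,P[...,1]+.16)<.06)
    print("round",rect(f,m,(0,0,640,400),.02))
    q=P[m][:,:2];print(q.min(0),q.max(0))
g=grab("scene");P=cloud(g);Z=P[...,2]
m=(Z>.016)&(Z<.026)&(np.hypot(P[...,0]-.468,P[...,1]+.16)<.06);print("scene",rect(g,m,(0,0,640,400),.02))
g=grab("side");P=cloud(g);Z=P[...,2]
m=(Z>.016)&(Z<.026)&(np.hypot(P[...,0]-.468,P[...,1]+.16)<.06);print("side",rect(g,m,(0,0,640,400),.02))
E
```

```text
pos [ 0.4656 -0.1593  0.1224] shares [-0.06  0.05  2.43] norm_rows 2.3 yaw 123.49 tilt 0.21 j6 -2.64
36.09231127903594 [ 0.08260447 -0.5355303  -1.91740823]
round {'c': (464.1, -162.5), 'wh': (92.7, 84.1), 'ang': -54.4, 'circ': (467.9, -160.1, 46.7), 'n': 447}
[ 0.42143745 -0.20643343] [ 0.51532878 -0.11273087]
scene {'c': (468.6, -163.4), 'wh': (94.7, 93.0), 'ang': -51.1, 'circ': (468.9, -163.9, 49.9), 'n': 93}
side {'c': (465.1, -160.4), 'wh': (96.4, 93.1), 'ang': 25.0, 'circ': (464.4, -160.4, 49.2), 'n': 125}
```

View pics/w16.png

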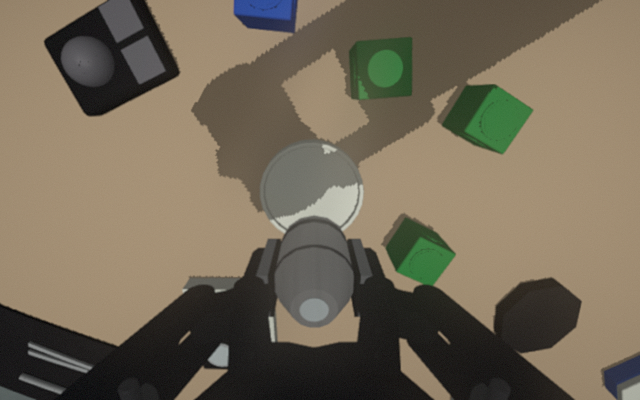

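Request:
{"name": "carry_out", "arguments": {"moves": [[[0,0,0,-0.03,0.03,0.4,-1],[0,0,0,0,0,0.6,-1],[0,0,0,0,0,0.6,-1],[0,0,0,0,0,0.3,-1],[0,0,0,0,0,0.1,-1],[0,0,0,0,0,0,-1],[0,0,0,0,0,0,-1],[0,0,0,0,0,0,-1]]]}}

```text
time: 29.88
tool_pos: [0.4695, -0.1611, 0.046]
tool_rot: [0.002, 0.473, 0.881, 0.0]
contact_force: [-0.0, 0.1, -1.8]
gripper_width: 0.427
```

```bash
python3 - <<'E'
from h import *
s=state();delta([.4682,-.1598,.0252],s=s);print(s["contact_force"])
E
```

```text
pos [ 0.4695 -0.1611  0.046 ] shares [ 0.05 -0.01  0.52] norm_rows 0.5 yaw 123.52 tilt 0.17 j6 -2.64
[-0.04579978  0.07900978 -1.76792931]
```

Request:
{"name": "carry_out", "arguments": {"moves": [[[0,0,0,0.02,0,0.25,-1],[0,0,0,0,0,0.17,-1],[0,0,0,0,0,0.05,-1],[0,0,0,0,0,0,-1],[0,0,0,0,0,0,-1]]]}}

```text
time: 30.3
tool_pos: [0.4677, -0.1599, 0.0252]
tool_rot: [-0.0, 0.473, 0.881, 0.0]
contact_force: [0.1, -0.2, -1.8]
gripper_width: 0.425
```

```bash
python3 - <<'E'
from h import *
s=state();delta([.4682,-.1598,.0252],s=s);print(s["contact_force"])
E
```

```text
pos [ 0.4677 -0.1599  0.0252] shares [-0.01  0.01 -0.  ] norm_rows 0.0 yaw 123.50 tilt 0.02 j6 -2.64
[ 0.05725209 -0.17196629 -1.83867289]
```

Request:
{"name": "carry_out", "arguments": {"moves": [[[0,0,0,0,0,0.015,-1],[0,0,0,0,0,0,-1],[0,0,0,0,0,0,-1]]]}}

```text
time: 30.55
tool_pos: [0.4677, -0.1599, 0.0251]
tool_rot: [-0.0, 0.473, 0.881, -0.0]
contact_force: [-3.3, 0.7, 2.5]
gripper_width: 0.422
```

Request:
{"name": "carry_out", "arguments": {"moves": [[[0,0,0,0,0,0,0.1],[0,0,0,0,0,0,0.4],[0,0,0,0,0,0,0.7],[0,0,0,0,0,0,1],[0,0,0,0,0,0,1],[0,0,0,0,0,0,1]]]}}

```text
time: 31.05
tool_pos: [0.4679, -0.16, 0.0249]
tool_rot: [0.0, 0.473, 0.881, -0.0]
contact_force: [0.6, 0.3, -0.3]
gripper_width: 0.997
```

Request:
{"name": "carry_out", "arguments": {"moves": [[[0,0,0,0,0,-0.4,1],[0,0,0,0,0,-0.8,1],[0,0,0,0,0,-0.9,1],[0,0,0,0,0,-0.9,1],[0,0,0,0,0,-0.9,1],[0,0,0,0,0,-0.6,1],[0,0,0,0,0,0,1],[0,0,0,0,0,0,1]]]}}

```text
time: 31.72
tool_pos: [0.4688, -0.1604, 0.2071]
tool_rot: [0.002, 0.473, 0.881, 0.0]
contact_force: [-0.4, 0.3, -0.6]
gripper_width: 1.0
```

```bash
python3 - <<'E'
from h import *
f=grab("wrist");save(f,"w17.png")
P=cloud(f);Z=P[...,2]
d=np.hypot(P[...,0]-.468,P[...,1]+.16)
m=(Z>0.067)&(Z<.08)&(d<.05);print("top",rect(f,m,(0,0,640,400),.071))
q=P[(Z>.017)&(Z<.026)&(d<.06)][:,:2];print("tray",q.min(0),q.max(0),(q.min(0)+q.max(0))/2)
g=grab("scene");save(g,"s4.png",(180,140,440,320),3)
P2=cloud(g)
for n,(u,v) in dict(bottle=(363,225),slide=(376,163),tb=(204,290)).items(): print(n,P2[v,u].round(3))
E
```

```text
top {'c': (467.2, -160.3), 'wh': (22.9, 22.1), 'ang': 33.6, 'circ': (467.3, -160.2, 11.8), 'n': 67}
tray [ 0.42169414 -0.20635673] [ 0.51508377 -0.11297804] [ 0.46838895 -0.15966738]
bottle [0.623 0.003 0.061]
slide [0.441 0.356 0.033]
tb [ 0.479 -0.375  0.038]
```

View pics/w17.png

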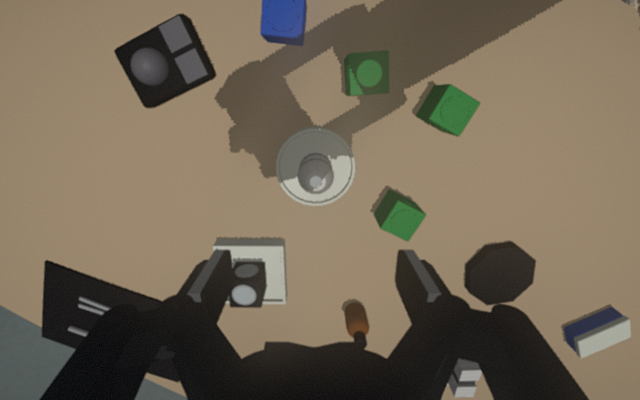

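View pics/s4.png

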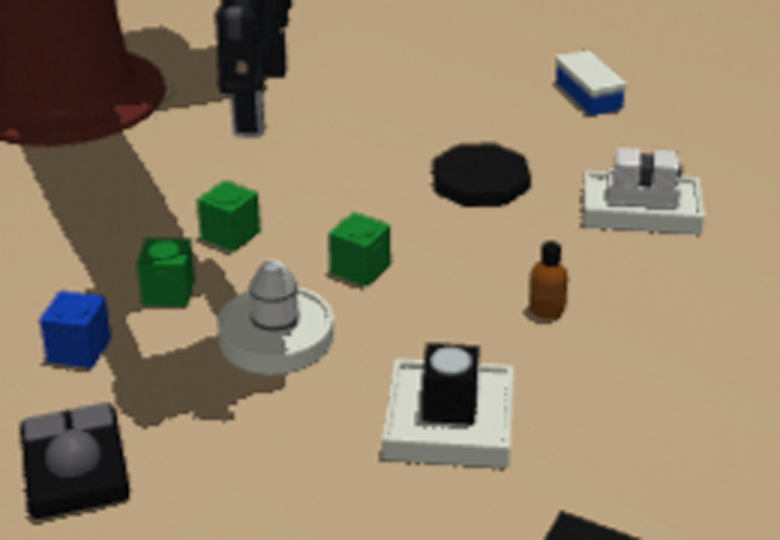

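All three accessories stand centred on their own trays, and the bystanders have not moved. Handing in.

```bash
python3 -c "
from plant import ticket
print(ticket.job_done())"
```

```text
the job is handed in; nothing more can be done
None
```

The job is done and handed in at about 32 s. I parked the objective on the spare pad, moved the clamp to the oblong tray and the cube to the square tray, then took the objective to the round tray.

My last checks, after releasing each accessory:

| Accessory | Offset from tray middle | Angle to tray |
|---|---|---|
| Clamp | about 0.3 mm | about 0.3° off lengthwise |
| Cube | about 0.4 mm | within about 0.1° |
| Objective | about 1.2 mm | round, so not applicable |

- **Standing and bystanders:** All three stand upright with the gripper clear and open. The dropper bottle, slide box and trackball read within about 2 mm of their first measurements. The green and blue look-alike cubes look unmoved in the pictures.
- **Disagreement:** With the objective held over the round tray, the scene and side cameras put the tray centre up to about 4 mm from the wrist camera's reading. The tray was partly hidden in those views, so I used the wrist camera, whose repeated close views gave nearly the same centre.

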